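# Row up and snap shut a sample-tube transport cassette

### The arm

A 6-joint arm with a two-finger parallel gripper is mounted at the origin on a cart in front of the work surface, level with it; the furniture and walls round the work are solid. World frame = base frame: x ahead of the robot, y to its left, z up, the work surface at z = 0. Lengths are in m, angles in rad, forces in N, time in s.
With the tool pointing down it reaches from about 0.375 to 0.9 m from the base axis. Payload 3.1 kg.
Tool frame: the origin (TCP) lies at the very end of the fingers, on their centre line; the grasp point (between the pads) lies 19 mm behind it (robot.grip_depth is the distance from the TCP to the grasp point, in m); z points along the fingers, y is the direction in which the jaws open and shut (so a half turn about z gives the same grasp; the last joint's range is limited). The gripper opens to 87 mm and grips with 3 to 60 N. Pads are 19 mm wide; open, the fingers measure 117 mm over their backs; the gripper's body (75 mm by 190 mm) begins 51 mm behind the grasp point.
Start: joints at [0.964, 0.527, 1.433, -0, 1.181, -0.178], TCP at [0.26, 0.568, 0.19] pointing down, gripper open.
Joint ranges: [-3.08, 3.08], [-0.75, 2.2], [0.22, 2.44], [-1.43, 4.57], [0, 2.65], [-2.85, 2.85]. Speed limits (rad/s): [2.79, 2.79, 3.14, 3.14, 3.14, 3.14].

### API

Orientations are given as a unit quaternion [x, y, z, w].
In Python, from rig import robot gives the robot as it stands.
- The arm moves only by the tool drive_tool, never from a script. Its argument "series" is a list of rows, each a list of 7 numbers: the shift along the tool's x, y, z in m, then the turn, a rotation vector about the tool's x, y, z in degrees, then the opening, from 0 (shut) to 1 (fully open). A call has 1 to 5 rows; each row shifts and turns the commanded pose from where the row before left it, along the tool's axes as they then stand; what a row does not reach is not made up. A row lasts 1/8 s, in which the tool goes at most 62.5 mm and 10.7 degrees, less where a joint would pass 70% of its speed; a pose out of reach is approached as far as the arm can. A call is refused whole if a number of a shift passes 0.0625 or a number of a turn 10.7, either way. A call with a gripper value outside its range is refused whole. The fingers move at their own pace and stop on an object; "squeeze" is the grip in N (left out, the last holds). Time passes only in rows, so rows that do not move let the fingers close. It gives the time, the measured TCP pose, the force and the opening at its end, in the units of the state.
- robot.get_obs(): the state, without advancing time (a new reading comes with each control period).
- robot.camera(name): name is "side" or "top" or "wrist"; returns (picture, depth): 384x512x3 uint8, blue, green, red; 384x512 float32, m along the optical axis (not along the pixel's ray), 0 where there is no reading.
- robot.camera_model(name): a dict with "fx", "fy", "cx", "cy" (pixels), "k1" (the pictures are not rectified: a ray, as slopes to the right and down, at radius r is drawn at 1 + k1 r^2 times it, then the intrinsics apply), "R" (3x3) and "t" (3): a world point X has camera coordinates R X + t. Camera axes: x right, y down, z forward; pixel columns grow to the right and rows downward; lengths in m; the calibration is good to about 2 mm. A picture is of the moment at which its call begins: read the wrist's pose just before it. camera_model takes no time and is no camera call; for the wrist camera it gives the pose at the moment of the call.
- robot.hand_in(): hands the job in, once; it reports no verdict.
The state is a dict: "time": time; "q": joint angles; "joint_velocities": joint speeds; "joint_torque": joint torques, N m; "position": TCP position; "tool_rot": TCP orientation; "ft_force": force on the tool from outside, world axes, zero at the start; "moment": the same for the moment, N m; "grip_width": finger opening in m.
Only numpy, scipy, OpenCV 4.12 (cv2) and the standard library are available. Lean on these libraries where they do the work, as an engineer would, in place of code of your own. Each camera call takes 0.05 s, during which the arm holds its last target. There are 200 camera calls.

### The job

Close the transport cassette on the tilting stand: press its front end down to the stop so that the four loose sample tubes slide into one row against the front wall, and leave it tilted. Then lay the clear cover on it, retaining rib at the hinge end, and press it down along its edges until all four clips have clicked over it and it is fully home all round. Leave the things standing nearby where they are.

Things in the scene. Friction and masses are not known exactly. Their poses are not given: they have to be found in the camera images.
- stand: fixed aluminium stand on the bench, 210 x 150 mm, that carries the white sample-tube cassette on a plate hinged at the far end, between two grey cheeks 107 mm high. Origin on the bench under the middle of the level cassette; x from the front (robot side) to the hinge end, y left. The hinge axis is parallel to y at x = 82, z = 97 mm.
- cassette (a joint): tilt of the cassette, rad: 0 = level, as at the start; 0.436 (25 degrees) = front end down on the rubber stops, which are rigid. A friction hinge (1 N m; about 4 N down on the press pad moves it) holds it wherever it is left, so pressing on the tilted cassette does not move it.
- cassette_mouth (a point): centre of the cassette's mouth, in the plane of its wall tops, where the cover seats; 20 mm above its floor. Axes as the stand's but tilting with it, z out of the mouth. Inside 112 mm (x) by 88 mm (y), walls 3 mm; inner face of the front wall at x = -56 mm. Four lanes along x at y = +-11.5, +-34.5 mm. Slick floor: tubes slide from about 10 degrees.
- press_pad (a point): middle of the top of the blue ribbed press pad, 30 mm (x) by 60 mm (y), at the front end of the hinged plate; pushing it down tilts the cassette. At x = -93, z = -21 mm of cassette_mouth, same axes; 106 mm above the bench when level, about 31 mm when down on the stop. The front clip leans over the pad as it goes down, so lean the tool along with the cassette.
- cover: clear bluish snap-fit cover, 120 (x) x 96 (y) x 4 mm, 80 g; origin under the middle of the plate, z up, x towards its rib side. Below it, 9 mm deep, blue: a retaining rib 80 mm long at x = 28.5 mm, to drop in behind the tubes' caps, and 3 tines at x = -46 mm, to go between tubes. At first it lies right way up on the bench, rib side away from the robot (within 0.4 rad).
- cover_grip (a point): centre of the blue grip bar on the middle of the cover: 44 mm long (cover's x), 10 mm wide (y), 22 mm high, its centre 15 mm above the plate's underside. Laid on the cassette, the cover first rests on the four sloping clip noses, its underside 9.5 mm above the mouth plane; they guide it in from 2 mm off and leave it 1 mm of play.
- cover_front (a point): middle of the cover's front (tine side, x = -60 mm) edge, at the underside of the 4 mm plate; cover's axes. It lies in the cassette's mouth plane (z = 0 there) when this edge is fully home
- cover_back (a point): middle of the cover's back (rib side, x = 60 mm) edge, at the underside of the 4 mm plate; cover's axes. It lies in the cassette's mouth plane (z = 0 there) when this edge is fully home
- cover_left (a point): middle of the cover's left (y = 48 mm) edge, at the underside of the 4 mm plate; cover's axes. It lies in the cassette's mouth plane (z = 0 there) when this edge is fully home
- cover_right (a point): middle of the cover's right (y = -48 mm) edge, at the underside of the 4 mm plate; cover's axes. It lies in the cassette's mouth plane (z = 0 there) when this edge is fully home
- clip_front (a joint): outward bend of the blue spring clip, 22 mm wide, that stands outside the middle of the cassette's front wall, 62 mm from its centre and 16 mm above the mouth plane; its nose overhangs the cover's edge by 2 mm. Rad: 0 = upright, and again once clicked over the cover; about 0.1 while forced aside. Clicks at 5 to 8 N on its edge; a press that drives several clips takes up to 20 N
- clip_back (a joint): outward bend of the blue spring clip, 22 mm wide, that stands outside the middle of the cassette's hinge-end wall, 62 mm from its centre and 16 mm above the mouth plane; its nose overhangs the cover's edge by 2 mm. Rad: 0 = upright, and again once clicked over the cover; about 0.1 while forced aside. Clicks at 5 to 8 N on its edge; a press that drives several clips takes up to 20 N
- clip_left (a joint): outward bend of the blue spring clip, 22 mm wide, that stands outside the middle of the cassette's left wall, 50 mm from its centre and 16 mm above the mouth plane; its nose overhangs the cover's edge by 2 mm. Rad: 0 = upright, and again once clicked over the cover; about 0.1 while forced aside. Clicks at 5 to 8 N on its edge; a press that drives several clips takes up to 20 N
- clip_right (a joint): outward bend of the blue spring clip, 22 mm wide, that stands outside the middle of the cassette's right wall, 50 mm from its centre and 16 mm above the mouth plane; its nose overhangs the cover's edge by 2 mm. Rad: 0 = upright, and again once clicked over the cover; about 0.1 while forced aside. Clicks at 5 to 8 N on its edge; a press that drives several clips takes up to 20 N
- tube_0_mid (a point): middle of the sample tube with the blue cap, lying in one of the cassette's lanes (80 mm long, body 15 mm, cap 18 mm across, 12 g); its z axis runs from its bottom to its cap, which points to the hinge end. At first 8 to 26 mm short of the front wall; when it touches that wall this point is at x = -16 mm of cassette_mouth
- tube_1_mid (a point): middle of the sample tube with the red cap, lying in one of the cassette's lanes (80 mm long, body 15 mm, cap 18 mm across, 12 g); its z axis runs from its bottom to its cap, which points to the hinge end. At first 8 to 26 mm short of the front wall; when it touches that wall this point is at x = -16 mm of cassette_mouth
- tube_2_mid (a point): middle of the sample tube with the yellow cap, lying in one of the cassette's lanes (80 mm long, body 15 mm, cap 18 mm across, 12 g); its z axis runs from its bottom to its cap, which points to the hinge end. At first 8 to 26 mm short of the front wall; when it touches that wall this point is at x = -16 mm of cassette_mouth
- tube_3_mid (a point): middle of the sample tube with the white cap, lying in one of the cassette's lanes (80 mm long, body 15 mm, cap 18 mm across, 12 g); its z axis runs from its bottom to its cap, which points to the hinge end. At first 8 to 26 mm short of the front wall; when it touches that wall this point is at x = -16 mm of cassette_mouth
- petri_dish_0: petri dish, 59 mm across, 15 mm high, bystander; origin under its middle
- dropper_bottle: brown dropper bottle, 34 mm across, 102 mm high, bystander; origin under its middle
- vial_0: brown vial with black cap, 23 mm across, 57 mm high, bystander; origin under its middle
Things that resemble listed ones, but are neither listed nor needed, are in the scene too. What is shaped like the part that bears tube_1_mid but turquoise is not meant.

How it is judged:
On the way:
1. the cassette is down on its stop and all four tubes lie in a row against its front wall (value of joint cassette above 0.42 rad and x of each of tube_0_mid, tube_1_mid, tube_2_mid, tube_3_mid in the frame of cassette_mouth below -0.012 m), for 0.2 s.
At the end, for the whole second after the job is handed in: cassette tilted onto its stop (0.42 rad or more); the four tubes inside, middles within 4 mm of the row at the front wall; all four cover edges within 2 mm of the mouth plane, cover centred and at rest, every clip back upright (below 0.03 rad) (all of step 1 and z of each of tube_0_mid, tube_1_mid, tube_2_mid, tube_3_mid in the frame of cassette_mouth below 0 m and z of each of cover_front, cover_back, cover_left, cover_right in the frame of cassette_mouth below 0.002 m and value of joint each of clip_front, clip_back, clip_left, clip_right below 0.03 rad and distance between cover_grip and cassette_mouth below 0.02 m and linear speed of cover below 0.01 m/s); the robot touches nothing.
It fails at once if a bystander (petri dish, dropper bottle, vial) is moved by more than 20 mm (distance of any of petri_dish_0, dropper_bottle, vial_0 from where it was at the start of the episode above 0.02 m).
It fails at once if a tube comes out of the cassette (distance between any of tube_0_mid, tube_1_mid, tube_2_mid, tube_3_mid and cassette_mouth above 0.09 m).
It also fails if it takes over 58 s, if anything falls off the work surface, if the arm or the gripper's body presses on something with over 40 N, if the wrist force passes 120 N, or if a joint passes its speed limit or range.

## Working session

There is one attempt and no reset: what is moved stays moved. The work goes in short steps, Python scripts to look and compute and a tool call to move; the robot and the scene stay as the last step left them, time stands still between calls to the robot, and variables do not carry over. Pictures are saved under pics/ and viewed, about 8 in all and at most 12, crops included, and the job is handed in when it is done.

Besides the shell and the picture viewer there is one more tool, called after "Emit:" as a command line: name --pt "numbers of a row" for each row, then --argument value for the rest. drive_tool: Moves the arm, as the interface text tells. Its arguments: {"type":"object","properties":{"series":{"type":"array"},"squeeze":{"type":"number"}},"required":["series"]}

```bash
ls; mkdir -p pics; cat > h.py <<'E'
import numpy as np, cv2
from rig import robot
from scipy.spatial.transform import Rotation as Rn
def cam(n):
    m=robot.camera_model(n); im,d=robot.camera(n); return m,im,d
def world(m,d):
    h,w=d.shape; v,u=np.mgrid[0:h,0:w].astype(float)
    x=(u-m['cx'])/m['fx']; y=(v-m['cy'])/m['fy']
    xd,yd=x.copy(),y.copy()
    for _ in range(8):
        s=1+m['k1']*(x*x+y*y); x=xd/s; y=yd/s
    P=np.stack([x*d,y*d,d],-1)
    return (P-np.array(m['t']))@np.array(m['R'])
def proj(m,X):
    c=np.asarray(X)@np.array(m['R']).T+np.array(m['t']); x=c[...,0]/c[...,2]; y=c[...,1]/c[...,2]; s=1+m['k1']*(x*x+y*y)
    return np.stack([m['fx']*x*s+m['cx'],m['fy']*y*s+m['cy']],-1)
E
python3 - <<'E'
from h import *
print(robot.get_obs())
ims=[]
for n in ['top','side']:
    m,im,d=cam(n); np.savez(f'{n}.npz',im=im,d=d,W=world(m,d)); ims.append(im); print(n,m['R'],m['t'],m['fx'])
    cv2.imwrite(f'pics/{n}0.png',im)
E
```

```text
pics
{'time': 0.0, 'q': array([ 9.63513680e-01,  5.28464931e-01,  1.43393829e+00, -3.41478868e-06,
        1.18136838e+00, -1.78484851e-01]), 'joint_velocities': array([ 0.00018783,  0.00012259,  0.00013114, -0.00072454, -0.00122397,
        0.00115392]), 'joint_torque': array([-3.95502966e-04, -4.40042818e+01, -1.76591384e+01,  6.32872316e-02,
        5.82536578e-02, -1.86312177e-04]), 'position': array([0.2593544 , 0.56775251, 0.18936102]), 'tool_rot': array([ 2.12759366e-01,  9.77104020e-01, -1.00707132e-03, -4.15651435e-04]), 'ft_force': array([-0.24657345,  0.11026469, -0.06990632]), 'moment': array([-0.04086136,  0.00012589,  0.03426825]), 'grip_width': 0.08681880785651197}
top [[ 0.02572222 -0.99964601 -0.00679937]
 [-0.99395091 -0.02484804 -0.10697739]
 [ 0.10677057  0.00950994 -0.9942382 ]] [0.25197032 0.55961356 0.98564892] 387.4972184413138
side [[ 0.9987383   0.04964359 -0.00757146]
 [ 0.01598946 -0.457292   -0.88917286]
 [-0.0476041   0.88792992 -0.4575088 ]] [-0.54734423  0.20101797  1.1075963 ] 467.85884643110415
```

View pics/top0.png

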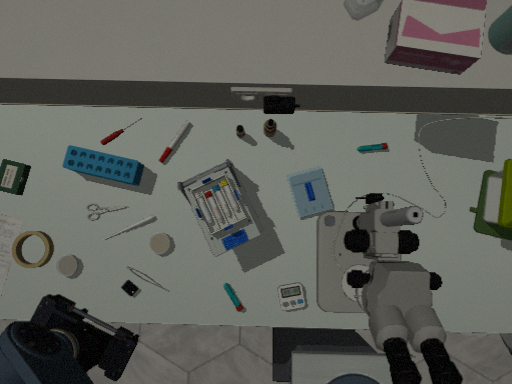

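View pics/side0.png

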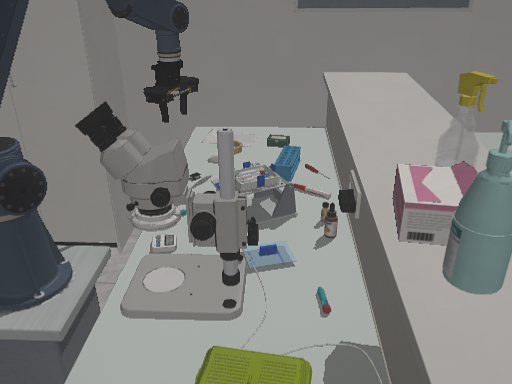

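```bash
python3 - <<'E'
from h import *
z=np.load('top.npz'); im,d,W=z['im'],z['d'],z['W']
hsv=cv2.cvtColor(im,cv2.COLOR_BGR2HSV)
blue=((hsv[...,0]>105)&(hsv[...,0]<128)&(hsv[...,1]>150)&(hsv[...,2]>60)).astype(np.uint8)
n,l,s,c=cv2.connectedComponentsWithStats(blue)
for i in range(1,n):
    if s[i,4]>5:
        m=l==i; P=W[m]; P=P[d[m]>0]; print(c[i].round(1),s[i,4],np.median(P,0).round(4))
        if s[i,4]>80:
            r=cv2.minAreaRect(P[:,:2].astype(np.float32)*1000); print('  ',r)
# cover plate
cb=((hsv[...,0]>95)&(hsv[...,0]<125)&(hsv[...,1]>40)&(hsv[...,1]<150)).astype(np.uint8)
cb[:,:270]=0;cb[:,345:]=0;cb[:160]=0;cb[225:]=0
n,l,s,c=cv2.connectedComponentsWithStats(cb);i=1+s[1:,4].argmax();P=W[l==i];print('cover',np.median(P,0),cv2.minAreaRect(P[:,:2].astype(np.float32)*1000))
for (u,v) in [(270,127),(240,130),(160,243),(68,265),(402,216),(370,240),(408,285)]: print(u,v,W[v,u].round(3))
# stand: points z .095-.135
m=(W[...,2]>.1)&(W[...,2]<.118); m[:150]=0;m[265:]=0;m[:,:170]=0;m[:,270:]=0
P=W[m];print('cheek etc',cv2.minAreaRect(P[:,:2].astype(np.float32)*1000))
m=(W[...,2]>.118)&(W[...,2]<.135); m[:150]=0;m[265:]=0;m[:,:170]=0;m[:,270:]=0
P=W[m];print('cas',cv2.minAreaRect(P[:,:2].astype(np.float32)*1000),P.mean(0))
big=cv2.resize(im[145:265,165:345],None,fx=4.4,fy=4.4,interpolation=cv2.INTER_CUBIC); cv2.imwrite('pics/crop1.png',big)
E
```

```text
[309.4 191.1] 106 [0.5688 0.1224 0.0301]
   ((570.3318481445312, 120.48896026611328), (48.686405181884766, 16.588220596313477), 16.074317932128906)
[236.  194.4] 12 [0.5428 0.3094 0.1377]
[228.4 226.8] 19 [0.4665 0.3257 0.1374]
[234.5 239.5] 283 [0.4381 0.3126 0.1044]
   ((438.4743347167969, 311.26483154296875), (29.00111198425293, 57.87265396118164), 26.37538719177246)
cover [0.56315536 0.12397946 0.01115614] ((541.9108276367188, 178.79568481445312), (117.84893035888672, 219.4492645263672), 23.21274757385254)
270 127 [0.726 0.232 0.073]
240 130 [0.721 0.309 0.057]
160 243 [0.423 0.512 0.017]
68 265 [0.36  0.751 0.015]
402 216 [0.488 0.007 0.369]
370 240 [0.445 0.019 0.218]
408 285 [ 0.368 -0.011  0.342]
cheek etc ((513.534912109375, 350.398193359375), (202.23435974121094, 145.37319946289062), 26.8033504486084)
cas ((520.03662109375, 355.5863342285156), (126.50492858886719, 99.16609191894531), 25.49835777282715) [0.52743185 0.35898429 0.12235168]
```

View pics/crop1.png

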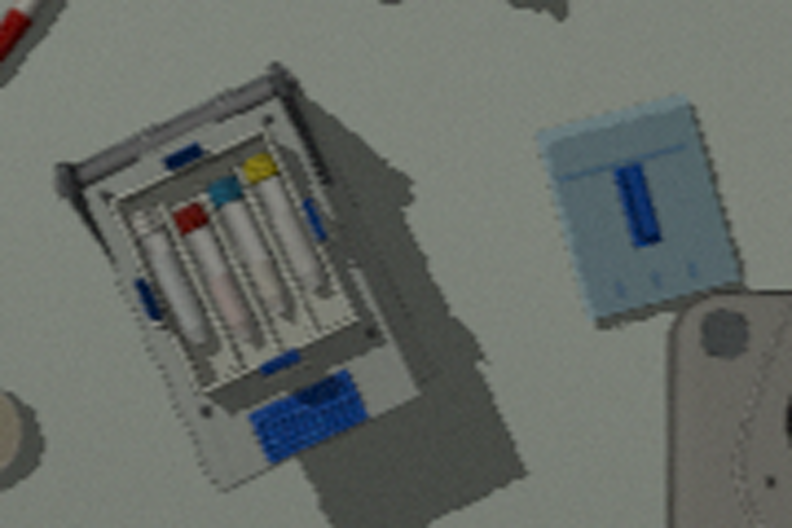

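```bash
cat >> h.py <<'E'
def toolR(yaw_y,tilt=0,yaw_s=None):
    """tool z down, tool y at yaw_y deg; then leaned forward by tilt deg about stand y (yaw_s deg = stand x)"""
    a=np.radians(yaw_y); y=np.array([np.cos(a),np.sin(a),0]); z=np.array([0,0,-1.]); R=np.stack([np.cross(y,z),y,z],1)
    if tilt:
        s=np.radians(yaw_s); R=Rn.from_rotvec(-np.radians(tilt)*np.array([-np.sin(s),np.cos(s),0])).as_matrix()@R
    return R
def plan(wps,op,p=None,R=None,maxd=.06,maxa=10.,n=None):
    """wps: list of (pos,R); prints rows"""
    if p is None:
        o=robot.get_obs(); p=o['position']; R=Rn.from_quat(o['tool_rot']).as_matrix()
    for P,Q in wps:
        P=np.array(P,float); rv=Rn.from_matrix(R.T@Q).as_rotvec(degrees=True)
        k=n or int(max(1,np.ceil(np.linalg.norm(P-p)/maxd),np.ceil(np.abs(rv).max()/maxa)))
        st=(P-p)/k; r=rv/k
        for i in range(k):
            s=R.T@st; print([*[round(float(v),4) for v in s],*[round(float(v),2) for v in r],op])
            R=R@Rn.from_rotvec(r,degrees=True).as_matrix()
        p=P; print('--')
    return p,R
E
python3 - <<'E'
from h import *
z=np.load('top.npz');W=z['W']
for n in ['top','side']:
    W=np.load(n+'.npz')['W']; Q=W[np.load(n+'.npz')['d']>0]
    r=np.hypot(Q[:,0]-.57,Q[:,1]-.121)
    for zlo,zhi in [(.01,.03),(.05,.1),(.1,.2),(.2,.4)]:
        m=(r<.2)&(Q[:,2]>zlo)&(Q[:,2]<zhi)&(Q[:,1]<.15); A=Q[m]
        if len(A): j=np.argsort(r[m])[:1000:150]; print(n,zlo,A[:,0].max().round(3),A[:,1].max().round(3),A[j].round(3).tolist())
m=robot.camera_model('wrist'); o=robot.get_obs(); R=Rn.from_quat(o['tool_rot']).as_matrix()
C=-np.array(m['R']).T@m['t']; print('cam in tool',R.T@(C-o['position']),'axes',(np.array(m['R'])@R).round(3),m['fx'])
W=np.load('top.npz')['W']
for u,v in [(206,180),(207,181),(198,212),(199,213),(236,194),(237,195),(228,227)]: print(u,v,W[v,u].round(4))
plan([((.436,.311,.26),toolR(116))],0.0)
E
```

```text
top 0.01 0.7 0.15 [[0.569, 0.124, 0.03], [0.59, 0.109, 0.013], [0.538, 0.125, 0.015], [0.534, 0.103, 0.01], [0.528, 0.143, 0.012], [0.625, 0.112, 0.012], [0.506, 0.148, 0.011]]
top 0.05 0.541 0.052 [[0.512, 0.045, 0.086]]
top 0.1 0.552 0.091 [[0.544, 0.03, 0.134], [0.503, 0.018, 0.167], [0.492, 0.018, 0.151], [0.441, 0.067, 0.186], [0.408, 0.014, 0.142]]
top 0.2 0.527 0.08 [[0.525, 0.01, 0.223], [0.492, 0.018, 0.205], [0.483, 0.017, 0.226], [0.492, 0.007, 0.319], [0.464, 0.03, 0.211], [0.502, -0.004, 0.383], [0.468, 0.017, 0.233]]
side 0.01 0.701 0.15 [[0.571, 0.123, 0.03], [0.569, 0.098, 0.01], [0.531, 0.12, 0.012], [0.558, 0.072, 0.013], [0.621, 0.085, 0.012], [0.508, 0.024, 0.021], [0.438, 0.076, 0.022]]
side 0.05 0.537 0.037 [[0.518, 0.037, 0.074], [0.491, -0.026, 0.065]]
side 0.1 0.553 0.004 [[0.552, 0.003, 0.16], [0.541, -0.022, 0.172], [0.525, -0.022, 0.122], [0.523, -0.025, 0.198], [0.519, -0.033, 0.106], [0.505, -0.036, 0.192], [0.494, -0.035, 0.169]]
side 0.2 0.528 0.065 [[0.504, 0.016, 0.237], [0.505, -0.013, 0.252], [0.517, -0.023, 0.222], [0.501, -0.02, 0.367], [0.501, -0.024, 0.299], [0.494, -0.023, 0.257], [0.492, -0.025, 0.308]]
cam in tool [ 0.07447347  0.00020259 -0.19372896] axes [[-0.001  1.    -0.001]
 [-0.962 -0.001 -0.272]
 [-0.272  0.     0.962]] 332.98914210423976
206 180 [0.5759 0.3815 0.1356]
207 181 [0.5743 0.3798 0.1304]
198 212 [0.4997 0.3972 0.1366]
199 213 [0.4977 0.3956 0.131 ]
236 194 [0.5438 0.3093 0.1407]
237 195 [0.5413 0.3068 0.1427]
228 227 [0.4665 0.3257 0.1374]
[-0.0446, -0.0267, -0.0117, -0.02, -0.01, -8.43, 0.0]
[-0.0402, -0.033, -0.0117, -0.02, -0.01, -8.43, 0.0]
[-0.0349, -0.0385, -0.0117, -0.02, -0.01, -8.43, 0.0]
[-0.0289, -0.0432, -0.0117, -0.02, -0.01, -8.43, 0.0]
[-0.0222, -0.0469, -0.0117, -0.02, -0.01, -8.43, 0.0]
[-0.0151, -0.0497, -0.0117, -0.02, -0.01, -8.43, 0.0]
--
```

```bash
python3 - <<'E'
from h import *
Q=np.concatenate([np.load(n+'.npz')['W'][np.load(n+'.npz')['d']>0] for n in ['top','side']])
print('microscope max y by x bin, z ranges')
for x0 in np.arange(.16,.6,.04):
    m=(Q[:,0]>x0)&(Q[:,0]<x0+.04)&(Q[:,1]<.16)&(Q[:,1]>-.15)
    row=[]
    for a,b in [(.06,.12),(.12,.2),(.2,.3),(.3,.4),(.4,.6)]:
        k=Q[m&(Q[:,2]>a)&(Q[:,2]<b)]; row.append((round(float(np.percentile(k[:,1],97)),3),len(k)) if len(k)>2 else None)
    print(round(x0,2),row)
o=robot.get_obs();R=Rn.from_quat(o['tool_rot']).as_matrix();T=(Q-o['position'])@R
print('arm in tool frame by -z')
for a in np.arange(0,.5,.03):
    k=T[(T[:,2]<-a)&(T[:,2]>-a-.03)&(np.hypot(T[:,0],T[:,1])<.18)]
    if len(k)>5: print(round(a,2),len(k),np.percentile(k[:,0],[1,99]).round(3),np.percentile(k[:,1],[1,99]).round(3))
# arm in radial plane q1
c,s=np.cos(.9635),np.sin(.9635); r=Q[:,0]*c+Q[:,1]*s; t=-Q[:,0]*s+Q[:,1]*c
for a in np.arange(0,.7,.05):
    k=(r>a)&(r<a+.05)&(abs(t)<.15)&(Q[:,2]>.15)
    if k.sum()>5: print('r',round(a,2),k.sum(),'z',np.percentile(Q[k,2],[1,99]).round(3),'t',np.percentile(t[k],[1,99]).round(3))
E
```

```text
microscope max y by x bin, z ranges
0.16 [None, None, None, None, None]
0.2 [None, None, None, (0.029, 349), (0.041, 374)]
0.24 [None, None, None, (0.044, 2214), (0.039, 1163)]
0.28 [None, (0.04, 187), (0.047, 548), (0.05, 3199), None]
0.32 [None, (0.043, 256), (0.059, 975), (0.044, 2264), None]
0.36 [None, (0.083, 246), (0.077, 1448), (0.034, 2144), None]
0.4 [None, (0.089, 350), (0.054, 1758), (0.029, 193), None]
0.44 [(-0.011, 61), (0.07, 590), (0.058, 1851), (0.003, 196), None]
0.48 [(0.053, 326), (0.018, 802), (0.018, 1185), (0.007, 1022), None]
0.52 [(0.036, 19), (0.011, 650), (0.008, 168), None, None]
0.56 [None, None, None, None, None]
arm in tool frame by -z
0.0 8 [-0.009  0.003] [-0.052  0.049]
0.03 160 [-0.013  0.012] [-0.058  0.052]
0.06 164 [-0.013  0.011] [-0.062  0.056]
0.09 734 [-0.039  0.034] [-0.09   0.082]
0.12 2944 [-0.037  0.035] [-0.096  0.093]
0.15 488 [-0.025  0.022] [-0.054  0.016]
0.18 1095 [-0.038  0.032] [-0.053  0.023]
0.21 590 [-0.036  0.02 ] [-0.037  0.021]
0.24 389 [-0.036  0.02 ] [-0.037  0.015]
0.27 269 [-0.056  0.044] [-0.037  0.011]
0.3 981 [-0.063  0.058] [-0.086  0.023]
0.33 2052 [-0.064  0.058] [-0.167  0.027]
0.36 2843 [-0.061  0.043] [-0.175  0.02 ]
0.39 280 [-0.05  -0.007] [-0.173 -0.033]
r 0.0 1769 z [0.153 0.344] t [-0.112  0.004]
r 0.05 40 z [0.151 0.341] t [-0.108  0.017]
r 0.4 248 z [0.54  0.582] t [0.072 0.136]
r 0.45 399 z [0.534 0.581] t [0.053 0.142]
r 0.5 1789 z [0.291 0.575] t [0.053 0.133]
r 0.55 5229 z [0.244 0.586] t [0.05  0.135]
r 0.6 3656 z [0.305 0.574] t [0.049 0.096]
r 0.65 1368 z [0.223 0.54 ] t [0.055 0.137]
```

Emit:
drive_tool --pt "-0.0446 -0.0267 -0.0117 0 0 -8.43 0" --pt "-0.0402 -0.033 -0.0117 0 0 -8.43 0" --pt "-0.0349 -0.0385 -0.0117 0 0 -8.43 0" --pt "-0.0289 -0.0432 -0.0117 0 0 -8.43 0" --pt "-0.0222 -0.0469 -0.0117 0 0 -8.43 0" --squeeze 30

```text
time: 0.72
position: [0.4075, 0.3527, 0.2489]
tool_rot: [-0.155, 0.988, -0.0, -0.0]
ft_force: [0.9, -0.5, -0.3]
grip_width: 0.045
```

Emit:
drive_tool --pt "-0.0151 -0.0497 -0.0117 0 0 -8.43 0" --pt "0 0 0 0 0 0 0"

```text
time: 0.98
position: [0.439, 0.309, 0.2612]
tool_rot: [-0.222, 0.975, -0.0, 0.001]
ft_force: [-0.9, 0.2, 0.2]
grip_width: 0.0252
```

```bash
python3 - <<'E'
from h import *
o=robot.get_obs();print(o['time'],o['position'],o['tool_rot'],o['q'],o['ft_force'])
m,im,d=cam('wrist'); np.savez('w1.npz',im=im,d=d,W=world(m,d)); cv2.imwrite('pics/w1.png',im)
E
```

```text
0.975 [0.43896009 0.308954   0.26123886] [-2.22494682e-01  9.74933316e-01 -2.21562870e-04  1.04707175e-03] [ 4.05526311e-01  3.27303526e-01  1.56516404e+00 -8.57695572e-04
  1.24714516e+00 -1.61374341e+00] [-0.85448167  0.24313793  0.23545255]
```

View pics/w1.png

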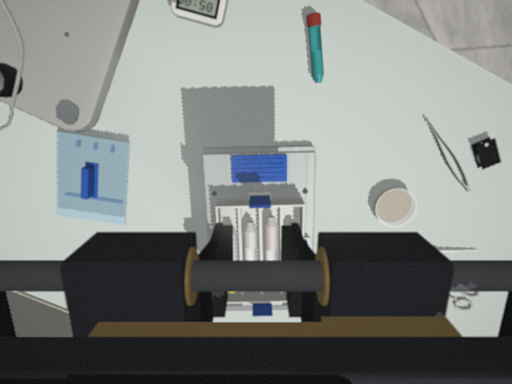

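```bash
python3 - <<'E'
from h import *
z=np.load('w1.npz'); im,d,W=z['im'],z['d'],z['W']
hsv=cv2.cvtColor(im,cv2.COLOR_BGR2HSV)
blue=((hsv[...,0]>105)&(hsv[...,0]<128)&(hsv[...,1]>150)&(hsv[...,2]>50)).astype(np.uint8)
n,l,s,c=cv2.connectedComponentsWithStats(blue)
for i in range(1,n):
    if s[i,4]>20:
        m=(l==i)&(d>0); P=W[m]; zt=np.percentile(P[:,2],90); T=P[P[:,2]>zt-.006]
        r=cv2.minAreaRect(T[:,:2].astype(np.float32)*1000); print(c[i].round(1),s[i,4],'ztop',zt.round(4),'mean',T.mean(0).round(4),r)
cb=((hsv[...,0]>95)&(hsv[...,0]<125)&(hsv[...,1]>30)).astype(np.uint8); cb[:,160:]=0; cb[240:]=0; cb[:120]=0
n,l,s,c=cv2.connectedComponentsWithStats(cb);i=1+s[1:,4].argmax();P=W[(l==i)];P=P[(P[:,2]>.005)&(P[:,2]<.02)];print('cover',P.mean(0),cv2.minAreaRect(P[:,:2].astype(np.float32)*1000))
E
```

```text
[263.7 166.3] 1019 ztop 0.1066 mean [0.4347 0.3156 0.1055] ((438.4427185058594, 311.4164123535156), (27.949960708618164, 56.68374252319336), 26.795654296875)
[ 89.3 180.5] 504 ztop 0.0341 mean [0.5682 0.1222 0.0328] ((569.072265625, 121.95266723632812), (41.567527770996094, 9.182951927185059), 15.266386032104492)
[259.5 205.5] 40 ztop 0.1428 mean [0.4655 0.3251 0.1416] ((465.44256591796875, 325.1446533203125), (2.303781747817993, 18.96311378479004), 23.836349487304688)
[262.1 309.2] 179 ztop 0.1405 mean [0.576  0.3818 0.1381] ((575.7532348632812, 381.52740478515625), (6.112636089324951, 17.97256851196289), 28.635705947875977)
cover [0.56682725 0.12107449 0.01201128] ((569.9028930664062, 121.37370300292969), (119.34512329101562, 95.66997528076172), 16.58894920349121)
```

```bash
cat >> h.py <<'E'
S0=np.array([.5214,.3534,0]); SY=26.8
def C(x,y,z,tilt):
    """mouth coords (m) -> world at tilt deg"""
    t=np.radians(tilt); v=np.array([x-.082,z+.030]); hx=.082+v[0]*np.cos(t)-v[1]*np.sin(t); hz=.097+v[0]*np.sin(t)+v[1]*np.cos(t)
    a=np.radians(SY); return S0+np.array([hx*np.cos(a)-y*np.sin(a),hx*np.sin(a)+y*np.cos(a),hz])
E
python3 - <<'E'
from h import *
print(C(-.093,0,-.021,25))
def T(t): return toolR(SY+90,t,SY)
w=[(C(-.095,0,-.019,0),T(0))]+[(C(-.095,0,-.022,t),T(t)) for t in (5,10,15,20,25)]+[(C(-.095,0,-.0235,25.6),T(25.6))]
plan(w[:1],0.0,n=3)
plan(w[1:],0.0,p=w[0][0],R=w[0][1],n=1)
E
```

```text
[0.44962947 0.3171461  0.03119857]
[0.0001, 0.0002, 0.0509, 0.01, 0.0, -0.35, 0.0]
[0.0001, 0.0002, 0.0509, 0.01, 0.0, -0.35, 0.0]
[0.0001, 0.0002, 0.0509, 0.01, 0.0, -0.35, 0.0]
--
[0.0, -0.0, 0.0185, 0.0, -5.0, -0.0, 0.0]
--
[0.0, 0.0, 0.0155, 0.0, -5.0, -0.0, 0.0]
--
[0.0, 0.0, 0.0155, 0.0, -5.0, 0.0, 0.0]
--
[0.0, 0.0, 0.0155, -0.0, -5.0, -0.0, 0.0]
--
[0.0, -0.0, 0.0155, 0.0, -5.0, -0.0, 0.0]
--
[0.0001, -0.0, 0.0034, 0.0, -0.6, -0.0, 0.0]
--
```

Emit:
drive_tool --pt "0 0 0.051 0 0 -0.5 0" --pt "0 0 0.051 0 0 -0.5 0" --pt "0 0 0.046 0 0 0 0" --pt "0 0 0.005 0 0 0 0" --pt "0 0 0 0 0 0 0"

```text
time: 1.65
position: [0.4363, 0.3124, 0.108]
tool_rot: [-0.234, 0.972, 0.0, 0.0]
ft_force: [0.2, -0.2, 0.2]
grip_width: 0.0003
```

Emit:
drive_tool --pt "0 0 0.0105 0 -2.5 0 0" --pt "0 0 0.008 0 -2.5 0 0" --pt "0 0 0.008 0 -2.5 0 0" --pt "0 0 0.008 0 -2.5 0 0" --pt "0 0 0.008 0 -2.5 0 0"

```text
time: 2.28
position: [0.4413, 0.3143, 0.068]
tool_rot: [-0.232, 0.966, 0.026, 0.109]
ft_force: [-1.1, -0.1, 3.5]
grip_width: 0.0007
```

Emit:
drive_tool --pt "0 0 0.008 0 -2.5 0 0" --pt "0 0 0.008 0 -2.5 0 0" --pt "0 0 0.008 0 -2.5 0 0" --pt "0 0 0.008 0 -2.5 0 0" --pt "0 0 0.0078 0 -2.5 0 0"

```text
time: 2.9
position: [0.4483, 0.3255, 0.0392]
tool_rot: [-0.231, 0.953, 0.055, 0.191]
ft_force: [-2.4, -2.4, 2.8]
grip_width: 0.0005
```

Emit:
drive_tool --pt "0 0 0.002 0 0 0 0" --pt "0 0 0.002 0 0 0 0" --pt "0 0 0.001 0 0 0 0" --pt "0 0 0 0 0 0 0"

```text
time: 3.4
position: [0.4494, 0.326, 0.0328]
tool_rot: [-0.231, 0.953, 0.054, 0.189]
ft_force: [-1.4, 0.8, 3.0]
grip_width: 0.0005
```

```bash
python3 - <<'E'
from h import *
o=robot.get_obs();print(o['q'].round(3),o['joint_velocities'].round(3)); R=Rn.from_quat(o['tool_rot']).as_matrix()
def T(t): return toolR(SY+90,t,SY)
print(o['position'],C(-.095,0,-.0215,25), Rn.from_matrix(R.T@T(25)).as_rotvec(degrees=True))
plan([(C(-.095,0,-.022,25),T(25))],0.0)
E
```

```text
[ 0.397  0.635  2.069  0.818  0.064 -2.457] [ 0.002 -0.001  0.002 -0.003 -0.003  0.001]
[0.44942137 0.32600568 0.03281832] [0.44820017 0.3164241  0.02990018] [ 1.12085701 -2.33600125  0.21492688]
[0.0061, -0.008, 0.001, 1.12, -2.34, 0.21, 0.0]
--
```

Emit:
drive_tool --pt "0.001 0 0.002 0 0 0 0" --pt "0.001 0 0.002 0 0 0 0" --pt "0 0 0 0 0 0 0" --pt "0 0 0 0 0 0 0"

```text
time: 3.9
position: [0.4493, 0.3254, 0.0282]
tool_rot: [-0.231, 0.953, 0.054, 0.189]
ft_force: [0.4, -1.0, 1.0]
grip_width: 0.0006
```

```bash
python3 - <<'E'
from h import *
o=robot.get_obs();print(o['q'].round(3),o['ft_force'],o['position'])
m,im,d=cam('top');W=world(m,d);np.savez('t2.npz',im=im,d=d,W=W)
big=cv2.resize(im[145:265,165:285],None,fx=4.6,fy=4.6,interpolation=cv2.INTER_CUBIC); cv2.imwrite('pics/t2.png',big)
E
```

```text
[ 0.397  0.646  2.072  0.99   0.055 -2.629] [ 0.39191698 -0.98485225  0.96622441] [0.44933189 0.32540923 0.02817444]
```

View pics/t2.png

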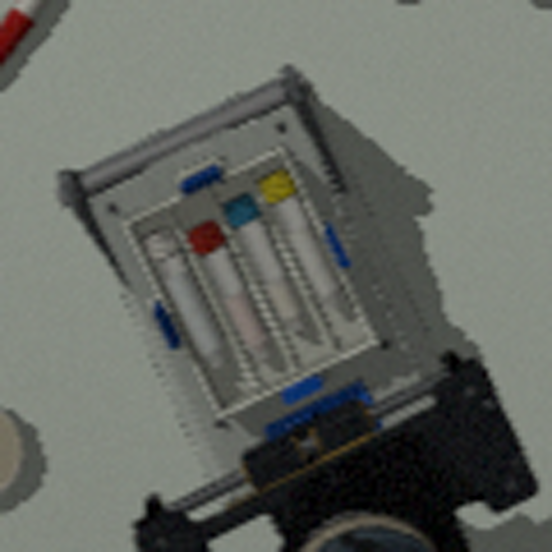

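```bash
cat >> h.py <<'E'
def stand_pts(W,d):
    a=np.radians(SY); Q=W[d>0]-S0; return np.stack([Q[:,0]*np.cos(a)+Q[:,1]*np.sin(a),-Q[:,0]*np.sin(a)+Q[:,1]*np.cos(a),Q[:,2]],1)
E
python3 - <<'E'
from h import *
for f in ['top.npz','t2.npz']:
    z=np.load(f); im,d,W=z['im'],z['d'],z['W']; Q=stand_pts(W,d)
    # plate border strips outside cassette side walls: |y| 55..68 ; and wall tops
    for y0,y1 in [(.042,.05),(-.05,-.042),(.055,.068),(-.068,-.055)]:
        m=(Q[:,1]>y0)&(Q[:,1]<y1)&(Q[:,2]>.04)&(Q[:,2]<.16)&(Q[:,0]>-.12)&(Q[:,0]<.075)
        for lo in np.arange(-.12,.08,.025):
            k=Q[m&(Q[:,0]>lo)&(Q[:,0]<lo+.025)]
            if len(k)>2: print(f,y0,round(lo+.0125,3),len(k),np.percentile(k[:,2],[10,50,90]).round(4))
o=robot.get_obs();print(stand_pts(o['position'][None],np.ones(1)))
E
```

```text
top.npz 0.042 -0.108 19 [0.0996 0.1011 0.1028]
top.npz 0.042 -0.082 36 [0.0994 0.1008 0.1029]
top.npz 0.042 -0.058 32 [0.0996 0.1047 0.1255]
top.npz 0.042 -0.033 35 [0.1039 0.1147 0.1263]
top.npz 0.042 -0.008 40 [0.1069 0.1249 0.1344]
top.npz 0.042 0.017 34 [0.1076 0.1239 0.1334]
top.npz 0.042 0.042 30 [0.1063 0.1212 0.1259]
top.npz 0.042 0.067 23 [0.099  0.1028 0.1252]
top.npz -0.05 -0.108 21 [0.099  0.1008 0.103 ]
top.npz -0.05 -0.082 33 [0.0997 0.1013 0.1035]
top.npz -0.05 -0.058 37 [0.0995 0.1015 0.1246]
top.npz -0.05 -0.033 32 [0.1014 0.1054 0.126 ]
top.npz -0.05 -0.008 40 [0.1012 0.1262 0.1387]
top.npz -0.05 0.017 29 [0.1019 0.1235 0.1343]
top.npz -0.05 0.042 34 [0.1007 0.1044 0.1252]
top.npz -0.05 0.067 23 [0.0996 0.1019 0.1045]
top.npz 0.055 -0.108 17 [0.0989 0.101  0.1034]
top.npz 0.055 -0.082 28 [0.0995 0.1012 0.1024]
top.npz 0.055 -0.058 29 [0.0987 0.1016 0.1035]
top.npz 0.055 -0.033 28 [0.1003 0.1016 0.1034]
top.npz 0.055 -0.008 23 [0.0987 0.0998 0.1026]
top.npz 0.055 0.017 24 [0.0986 0.1001 0.1034]
top.npz 0.055 0.042 30 [0.0984 0.1012 0.1029]
top.npz 0.055 0.067 41 [0.0
[... 1206 characters left out ...]
0.0558 0.1492]
t2.npz 0.055 -0.058 24 [0.0576 0.061  0.0643]
t2.npz 0.055 -0.033 24 [0.0647 0.068  0.071 ]
t2.npz 0.055 -0.008 19 [0.0706 0.0748 0.0788]
t2.npz 0.055 0.017 29 [0.0785 0.084  0.0859]
t2.npz 0.055 0.042 38 [0.0692 0.0885 0.0926]
t2.npz 0.055 0.067 41 [0.0822 0.0954 0.0989]
t2.npz -0.068 -0.108 10 [0.0484 0.097  0.1503]
t2.npz -0.068 -0.082 23 [0.0536 0.0564 0.1483]
t2.npz -0.068 -0.058 22 [0.0557 0.0599 0.064 ]
t2.npz -0.068 -0.033 19 [0.0642 0.068  0.0707]
t2.npz -0.068 -0.008 22 [0.0715 0.0751 0.078 ]
t2.npz -0.068 0.017 18 [0.0801 0.082  0.0857]
t2.npz -0.068 0.042 38 [0.0449 0.0855 0.0917]
t2.npz -0.068 0.067 46 [0.0716 0.0933 0.1009]
[[-0.07717377  0.00750456  0.02811308]]
```

```bash
python3 - <<'E'
from h import *
m,im,d=cam('wrist'); m2,im2,d2=cam('side')
np.savez('w3.npz',im=im,d=d,W=world(m,d)); print(robot.get_obs()['ft_force'])
p=proj(m2,S0+[0,0,.08]).astype(int); print(p)
c=im2[max(p[1]-60,0):p[1]+60,p[0]-60:p[0]+60]
out=np.zeros((600,800,3),np.uint8); a=cv2.resize(im,(400,300)); out[:300,:400]=a; b=cv2.resize(c,(400,400),interpolation=cv2.INTER_CUBIC); out[:400,400:]=b
cv2.imwrite('pics/m3.png',out[:400])
E
```

```text
[ 0.3924901  -0.03205475  1.36627241]
[253 187]
```

View pics/m3.png

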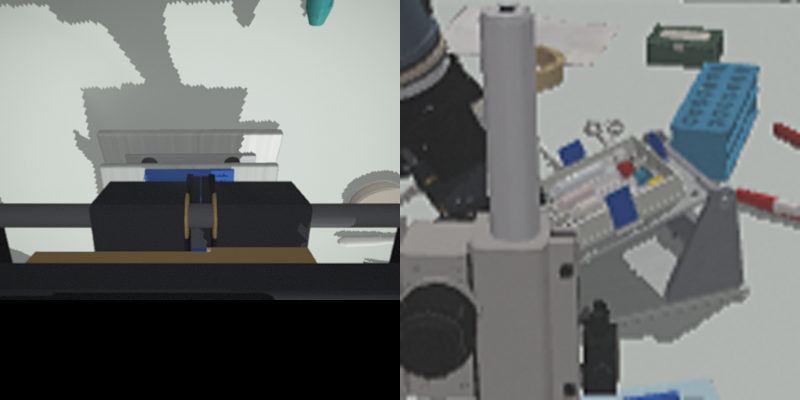

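```bash
python3 - <<'E'
from h import *
z=np.load('w3.npz'); im,d,W=z['im'],z['d'],z['W']
S=stand_pts(W.reshape(-1,3),np.ones(d.size)).reshape(W.shape); S[d==0]=np.nan
# in 384x512 px; scale 1.28
for u in [140,180,205,230,251,258,265,285,320]:
    print(u,[(v,*(S[v,u]*1000).round(0).astype(int)) for v in range(160,242,6) if not np.isnan(S[v,u,0])])
o=robot.get_obs();R=Rn.from_quat(o['tool_rot']).as_matrix();print(R.round(3))
cr=im[150:340,150:360]; cv2.imwrite('pics/c4.png',cv2.resize(cr,None,fx=3,fy=3,interpolation=cv2.INTER_CUBIC))
E
```

```text
140 [(160, np.int64(-104), np.int64(-66), np.int64(0)), (166, np.int64(-101), np.int64(-66), np.int64(2)), (172, np.int64(-101), np.int64(-64), np.int64(9)), (178, np.int64(-97), np.int64(-65), np.int64(10)), (184, np.int64(-92), np.int64(-66), np.int64(9)), (190, np.int64(-86), np.int64(-68), np.int64(9)), (196, np.int64(-82), np.int64(-68), np.int64(10)), (202, np.int64(-76), np.int64(-70), np.int64(9)), (208, np.int64(-72), np.int64(-70), np.int64(10)), (214, np.int64(-102), np.int64(-54), np.int64(49)), (220, np.int64(-98), np.int64(-55), np.int64(49)), (226, np.int64(-96), np.int64(-55), np.int64(51)), (232, np.int64(-153), np.int64(-27), np.int64(112)), (238, np.int64(-155), np.int64(-26), np.int64(116))]
180 [(160, np.int64(-103), np.int64(-41), np.int64(0)), (166, np.int64(-101), np.int64(-41), np.int64(3)), (172, np.int64(-101), np.int64(-40), np.int64(9)), (178, np.int64(-96), np.int64(-40), np.int64(9)), (184, np.int64(-92), np.int64(-41), np.int64(10)), (190, np.int64(-87), np.int64(-42), np.int64(10)), (196, np.int64(-82), np.int64(-42), np.int64(9)), (202, np.int64(-78)
[... 4612 characters left out ...]
int64(48), np.int64(3)), (172, np.int64(-100), np.int64(47), np.int64(9)), (178, np.int64(-96), np.int64(48), np.int64(9)), (184, np.int64(-91), np.int64(48), np.int64(9)), (190, np.int64(-86), np.int64(49), np.int64(9)), (196, np.int64(-81), np.int64(50), np.int64(10)), (202, np.int64(-78), np.int64(49), np.int64(12)), (208, np.int64(-101), np.int64(41), np.int64(44)), (214, np.int64(-102), np.int64(40), np.int64(49)), (220, np.int64(-98), np.int64(41), np.int64(50)), (226, np.int64(-95), np.int64(41), np.int64(51)), (232, np.int64(-153), np.int64(23), np.int64(112)), (238, np.int64(-155), np.int64(22), np.int64(117))]
[[-0.822 -0.46   0.335]
 [-0.42   0.888  0.19 ]
 [-0.385  0.016 -0.923]]
```

View pics/c4.png

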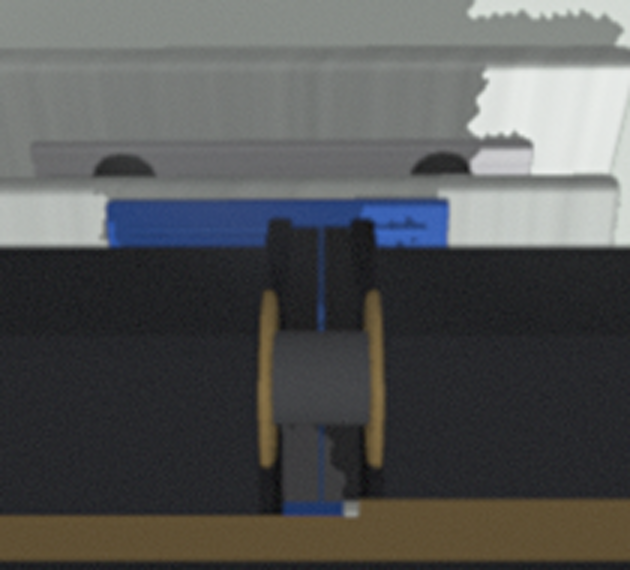

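```bash
python3 - <<'E'
from h import *
o=robot.get_obs(); m=robot.camera_model('wrist'); p=o['position']
print(p,'cam coords',np.array(m['R'])@p+m['t'],'px',proj(m,p),o['ft_force'],o['moment'],o['joint_torque'])
z=np.load('w3.npz');d=z['d']
print([(v,round(float(d[v,250]),4),round(float(d[v,258]),4)) for v in range(200,250,4)])
z1=np.load('w1.npz');d=z1['d'];print([(v,round(float(d[v,235]),4),round(float(d[v,285]),4)) for v in range(200,300,8)])
q=o['q'];print(q)
E
```

```text
[0.44880915 0.32520475 0.02801559] cam coords [4.46648817e-05 1.90649894e-02 2.06701769e-01] px [256.67484123 220.38945429] [ 0.3924901  -0.03205475  1.36627241] [0.03327815 0.11001571 0.03074664] [ 1.10091143e-01 -3.51528203e+01 -3.99730951e+00  3.74406937e-02
 -4.66614487e-01 -3.27740796e-03]
[(200, 0.2159, 0.2171), (204, 0.219, 0.2191), (208, 0.1799, 0.1771), (212, 0.1745, 0.1754), (216, 0.1744, 0.174), (220, 0.1723, 0.1741), (224, 0.1754, 0.1746), (228, 0.1698, 0.1694), (232, 0.1647, 0.1651), (236, 0.1601, 0.1586), (240, 0.1554, 0.1558), (244, 0.152, 0.1514), (248, 0.147, 0.1501)]
[(200, 0.3631, 0.3596), (208, 0.3692, 0.3687), (216, 0.3705, 0.3704), (224, 0.0, 0.3731), (232, 0.3679, 0.1648), (240, 0.3672, 0.1559), (248, 0.3692, 0.1496), (256, 0.3713, 0.1507), (264, 0.0863, 0.0866), (272, 0.0842, 0.0835), (280, 0.0839, 0.0854), (288, 0.0837, 0.0844), (296, 0.3878, 0.3858)]
[ 0.39688341  0.64604808  2.07294571  0.99050775  0.05470842 -2.62998217]
```

Emit:
drive_tool --pt "0 0 -0.012 0 0 0 0" --pt "0 0 -0.012 0 0 0 0" --pt "0 0 -0.012 0 0 0 0" --pt "0 0 -0.01 0 0 0 0" --pt "0 0 0 0 0 0 0"

```text
time: 4.68
position: [0.4327, 0.3164, 0.0707]
tool_rot: [-0.231, 0.953, 0.054, 0.188]
ft_force: [-0.5, 0.8, -0.8]
grip_width: 0.0005
```

```bash
cat >> h.py <<'E'
def tilt(W,d):
    Q=stand_pts(W,d); b=[]
    for y0,y1 in [(.055,.067),(-.067,-.055)]:
        m=(Q[:,1]>y0)&(Q[:,1]<y1)&(Q[:,0]>-.07)&(Q[:,0]<.04)&(Q[:,2]>.02)&(Q[:,2]<.11); k=Q[m]
        for _ in range(4):
            c=np.polyfit(k[:,0],k[:,2],1); r=k[:,2]-np.polyval(c,k[:,0]); k=k[abs(r)<max(.003,1.5*r.std())]
        b.append((round(float(np.degrees(np.arctan(c[0]))),2),len(k)))
    return b
E
python3 - <<'E'
from h import *
z=np.load('top.npz');print(tilt(z['W'],z['d'])); z=np.load('t2.npz');print(tilt(z['W'],z['d']))
o=robot.get_obs();print(o['q'].round(3),o['ft_force'],o['position'],o['time'])
m,im,d=cam('top');W=world(m,d);np.savez('t4.npz',im=im,d=d,W=W);print(tilt(W,d))
m,im,d=cam('wrist');W=world(m,d);np.savez('w4.npz',im=im,d=d,W=W)
cv2.imwrite('pics/w4.png',im)
E
```

```text
[(-0.57, 103), (0.37, 86)]
[(16.2, 96), (16.5, 79)]
[ 0.392  0.535  2.096  0.387  0.128 -2.03 ] [-0.54950423  0.83620574 -0.84641288] [0.43270509 0.31636669 0.07068657] 4.675
[(15.99, 95), (16.33, 83)]
```

View pics/w4.png

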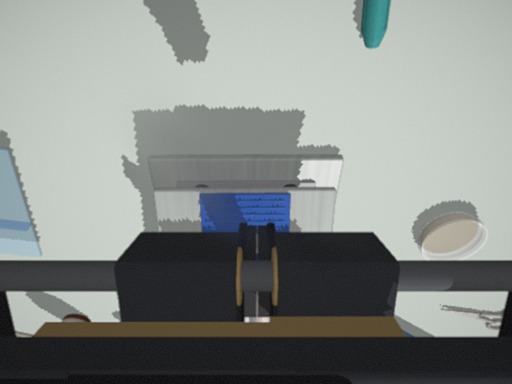

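```bash
python3 - <<'E'
from h import *
T=toolR(SY+90,12,SY)
w=[(C(-.097,0,-.006,16.2),T),(C(-.097,0,-.019,16.2),T)]
p,R=plan(w,0.0,maxa=6,maxd=.02)
print('arc');plan([(C(-.097,0,-.0205,t),T) for t in (17,19,21,23,25)],0,p=p,R=R,n=1)
E
```

```text
[0.0005, -0.0034, -0.0002, 0.53, 5.29, 0.16, 0.0]
[0.0005, -0.0035, -0.0001, 0.53, 5.29, 0.16, 0.0]
--
[-0.001, 0.0, 0.013, -0.0, -0.0, 0.0, 0.0]
--
arc
[-0.0002, -0.0, 0.004, -0.0, 0.0, 0.0, 0]
--
[-0.0003, -0.0, 0.0062, -0.0, 0.0, 0.0, 0]
--
[-0.0005, -0.0, 0.0062, -0.0, 0.0, 0.0, 0]
--
[-0.0008, -0.0, 0.0062, -0.0, 0.0, 0.0, 0]
--
[-0.001, 0.0, 0.0062, 0.0, 0.0, 0.0, 0]
--
```

Emit:
drive_tool --pt "0.0005 -0.0034 0 0.5 5.3 0.16 0" --pt "0.0005 -0.0034 0 0.5 5.3 0.16 0" --pt "0 0 0 0 0 0 0" --pt "-0.0005 0 0.0065 0 0 0 0" --pt "-0.0005 0 0.0065 0 0 0 0"

```text
time: 5.4
position: [0.4369, 0.3118, 0.0563]
tool_rot: [-0.231, 0.967, 0.026, 0.102]
ft_force: [-0.0, 0.1, 0.9]
grip_width: 0.0002
```

Emit:
drive_tool --pt "0 0 0.004 0 0 0 0" --pt "0 0 0.004 0 0 0 0" --pt "0 0 0 0 0 0 0"

```text
time: 5.78
position: [0.4398, 0.3131, 0.0492]
tool_rot: [-0.231, 0.967, 0.026, 0.102]
ft_force: [-0.7, -0.2, 0.9]
grip_width: 0.0006
```

```bash
python3 - <<'E'
from h import *
o=robot.get_obs();print(o['q'].round(3),o['ft_force'],o['position'],o['time'],stand_pts(o['position'][None],np.ones(1)))
m,im,d=cam('top');W=world(m,d);np.savez('t5.npz',im=im,d=d,W=W);print(tilt(W,d))
E
```

```text
[ 0.401  0.583  1.944  0.043  0.404 -1.677] [-0.72314226 -0.23957967  0.89618519] [0.4397655  0.31307193 0.04922183] 5.775 [[-0.09104882  0.0008109   0.04922183]]
[(16.22, 100), (16.72, 82)]
```

```bash
python3 - <<'E'
from h import *
m,im,d=cam('wrist');W=world(m,d);np.savez('w5.npz',im=im,d=d,W=W)
for f in ['w4','w5']:
    z=np.load(f+'.npz');d=z['d'];im=z['im']
    for u in (244,256,272):print(f,u,[(v,round(float(d[v,u]),3),int(im[v,u].max())) for v in range(196,250,4)])
for zz in (0,-.01,-.02,-.03,-.04,-.06):
    x=.0095; y=-.962*(x-.0745)-.272*(zz+.194); dd=-.272*(x-.0745)+.962*(zz+.194); print(zz,'v',round(192+333*y/dd,1),'d',round(dd,4))
c=np.hstack([np.load(f+'.npz')['im'][150:260,180:340] for f in ['w4','w5']]); cv2.imwrite('pics/w5.png',cv2.resize(c,None,fx=2.5,fy=2.5,interpolation=cv2.INTER_CUBIC))
E
```

```text
w4 244 [(196, 0.217, 170), (200, 0.218, 136), (204, 0.221, 169), (208, 0.221, 162), (212, 0.223, 162), (216, 0.224, 175), (220, 0.224, 119), (224, 0.171, 42), (228, 0.166, 45), (232, 0.162, 42), (236, 0.158, 38), (240, 0.152, 38), (244, 0.149, 35), (248, 0.147, 35)]
w4 256 [(196, 0.218, 171), (200, 0.219, 129), (204, 0.22, 163), (208, 0.22, 168), (212, 0.222, 155), (216, 0.224, 173), (220, 0.224, 138), (224, 0.225, 168), (228, 0.169, 91), (232, 0.163, 74), (236, 0.159, 77), (240, 0.156, 75), (244, 0.152, 76), (248, 0.151, 77)]
w4 272 [(196, 0.219, 170), (200, 0.217, 140), (204, 0.219, 164), (208, 0.221, 175), (212, 0.223, 159), (216, 0.224, 173), (220, 0.224, 136), (224, 0.17, 26), (228, 0.166, 29), (232, 0.16, 28), (236, 0.157, 33), (240, 0.153, 31), (244, 0.148, 32), (248, 0.088, 62)]
w5 244 [(196, 0.244, 117), (200, 0.246, 113), (204, 0.202, 124), (208, 0.199, 144), (212, 0.201, 136), (216, 0.199, 113), (220, 0.2, 119), (224, 0.171, 43), (228, 0.166, 42), (232, 0.161, 40), (236, 0.156, 39), (240, 0.151, 37), (244, 0.148, 37), (248, 0.148, 35)]
w5 256 [(196, 0.246, 117), (200, 0.247, 112), (204, 0.202, 123), (208, 0.198, 152), (212, 0.199, 162), (216, 0.2, 168), (220, 0.201, 161), (224, 0.202, 163), (228, 0.17, 80), (232, 0.164, 91), (236, 0.161, 91), (240, 0.156, 77), (244, 0.152, 72), (248, 0.153, 70)]
w5 272 [(196, 0.244, 118), (200, 0.246, 115), (204, 0.203, 123), (208, 0.198, 155), (212, 0.2, 156), (216, 0.201, 168), (220, 0.201, 162), (224, 0.172, 25), (228, 0.166, 30), (232, 0.161, 33), (236, 0.156, 29), (240, 0.152, 31), (244, 0.148, 29), (248, 0.088, 63)]
0 v 207.9 d 0.2043
-0.01 v 213.3 d 0.1947
-0.02 v 219.4 d 0.1851
-0.03 v 226.0 d 0.1754
-0.04 v 233.5 d 0.1658
-0.06 v 251.2 d 0.1466
```

View pics/w5.png

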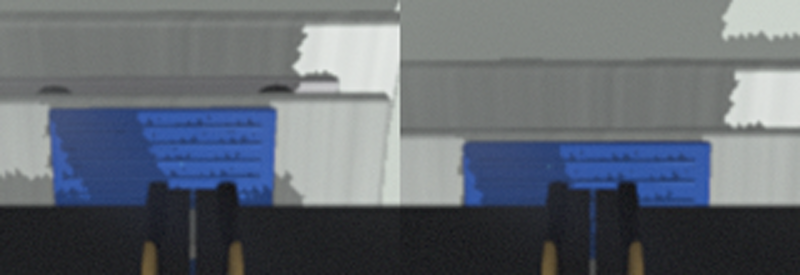

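```bash
python3 - <<'E'
from h import *
p=np.array([.2593544,.56775251,.18936102]);R=Rn.from_quat([2.12759366e-01,9.77104020e-01,-1.00707e-03,-4.1565e-04]).as_matrix()
for f in ['top','side']:
    z=np.load(f+'.npz');T=(z['W'][z['d']>0]-p)@R
    k=T[(abs(T[:,0])<.03)&(abs(T[:,1])<.075)&(T[:,2]>-.07)&(T[:,2]<.05)]; k=k[np.argsort(-k[:,2])]
    print(f,len(k)); print((k[:10]*1000).round(0).astype(int).tolist())
E
```

```text
top 43
[[-10, 51, -31], [-9, 48, -32], [-9, 45, -32], [6, 44, -33], [-7, 44, -34], [8, 44, -34], [-10, 52, -35], [-5, 44, -35], [-10, 45, -37], [-10, 48, -37]]
side 172
[[-9, 49, -29], [-7, 47, -29], [3, -52, -30], [1, 41, -30], [0, -51, -30], [-5, 43, -30], [-2, 42, -30], [-3, -50, -30], [8, 46, -31], [-8, -52, -31]]
```

```bash
cat >> h.py <<'E'
D=.0295
def tip(P,R): return (np.asarray(P)+D*R[:,2],R)
E
python3 - <<'E'
from h import *
print(robot.grip_depth)
T=toolR(SY+90,5,SY)
p,R=plan([tip(C(-.099,0,-.017,16.3),T)],0.0,n=4)
print('arc');plan([tip(C(-.099,0,-.0215,t),T) for t in (17,19,21,23,25)],0,p=p,R=R,n=1)
E
```

```text
0.0187
[0.0016, -0.0002, 0.0049, 0.04, 1.79, 0.01, 0.0]
[0.0014, -0.0002, 0.0049, 0.04, 1.79, 0.01, 0.0]
[0.0013, -0.0002, 0.005, 0.04, 1.79, 0.01, 0.0]
[0.0011, -0.0002, 0.005, 0.04, 1.79, 0.01, 0.0]
--
arc
[-0.0012, -0.0, 0.0066, -0.0, 0.0, 0.0, 0]
--
[-0.0011, -0.0, 0.0062, 0.0, -0.0, 0.0, 0]
--
[-0.0013, -0.0, 0.0062, 0.0, -0.0, 0.0, 0]
--
[-0.0016, 0.0, 0.0061, 0.0, -0.0, 0.0, 0]
--
[-0.0018, 0.0, 0.0061, 0.0, -0.0, 0.0, 0]
--
```

Emit:
drive_tool --pt "0.0016 0 0.005 0 1.8 0 0" --pt "0.0014 0 0.005 0 1.8 0 0" --pt "0.0013 0 0.005 0 1.8 0 0" --pt "0.0011 0 0.005 0 1.8 0 0" --pt "-0.0012 0 0.0066 0 0 0 0"

```text
time: 6.5
position: [0.4411, 0.3137, 0.023]
tool_rot: [-0.232, 0.972, 0.012, 0.043]
ft_force: [0.5, 0.5, 3.9]
grip_width: 0.0006
```

Emit:
drive_tool --pt "-0.0011 0 0.0062 0 0 0 0" --pt "-0.0013 0 0.0062 0 0 0 0" --pt "-0.0016 0 0.0061 0 0 0 0" --pt "-0.0018 0 0.0061 0 0 0 0" --pt "0 0 0 0 0 0 0"

```text
time: 7.12
position: [0.4466, 0.3166, -0.0006]
tool_rot: [-0.232, 0.972, 0.011, 0.042]
ft_force: [-1.7, -0.9, 13.4]
grip_width: 0.0002
```

```bash
python3 - <<'E'
from h import *
o=robot.get_obs();print(o['q'].round(3),o['ft_force'],o['position'],o['time'],stand_pts(o['position'][None],np.ones(1)))
m,im,d=cam('top');W=world(m,d);np.savez('t6.npz',im=im,d=d,W=W);print(tilt(W,d))
E
```

```text
[ 0.408  0.701  1.84   0.016  0.514 -1.646] [-1.74706617 -0.92107196 13.42795678] [ 0.44655375  0.31661464 -0.00056536] 7.125 [[-0.08339239  0.00091241 -0.00056536]]
[(25.05, 88), (25.36, 71)]
```

```bash
python3 - <<'E'
from h import *
a=np.radians(16); X=np.array([np.cos(a),np.sin(a),0]); c=np.array([.5695,.1215,0]); G=toolR(106)
o=robot.get_obs();R=Rn.from_quat(o['tool_rot']).as_matrix(); p=o['position']; 
w=[(p-.15*R[:,2],R), tip(c+.008*X+[0,0,.12],G),tip(c+.008*X+[0,0,.06],G),tip(c+.008*X+[0,0,.0145],G)]
plan(w,.4)
E
```

```text
[-0.0, 0.0, -0.05, 0.0, 0.0, 0.0, 0.4]
[-0.0, 0.0, -0.05, 0.0, 0.0, 0.0, 0.4]
[-0.0, 0.0, -0.05, 0.0, 0.0, 0.0, 0.4]
--
[-0.0074, -0.0462, 0.0122, 0.12, 0.99, 2.17, 0.4]
[-0.0094, -0.0458, 0.0122, 0.12, 0.99, 2.17, 0.4]
[-0.0113, -0.0454, 0.0121, 0.12, 0.99, 2.17, 0.4]
[-0.0132, -0.0449, 0.012, 0.12, 0.99, 2.17, 0.4]
[-0.0151, -0.0444, 0.0119, 0.12, 0.99, 2.17, 0.4]
--
[0.0, -0.0, 0.06, 0.0, 0.0, 0.0, 0.4]
--
[0.0, -0.0, 0.0455, -0.0, -0.0, 0.0, 0.4]
--
```

Emit:
drive_tool --pt "0 0 0.0015 0 0 0 0" --pt "0 0 0.0005 0 0 0 0" --pt "0 0 -0.03 0 0 0 0" --pt "0 0 -0.06 0 0 0 0" --pt "0 0 -0.06 0 0 0 0"

```text
time: 7.8
position: [0.4335, 0.3097, 0.1459]
tool_rot: [-0.232, 0.972, 0.011, 0.039]
ft_force: [0.1, 0.6, -0.2]
grip_width: 0.0005
```

Emit:
drive_tool --pt "-0.0074 -0.0462 0.0122 0 1 2.2 0.4" --pt "-0.0094 -0.0458 0.0122 0 1 2.2 0.4" --pt "-0.0113 -0.0454 0.0121 0 1 2.2 0.4" --pt "-0.0132 -0.0449 0.012 0 1 2.2 0.4" --pt "-0.0151 -0.0444 0.0119 0 1 2.2 0.4"

```text
time: 8.43
position: [0.5762, 0.1228, 0.0849]
tool_rot: [-0.137, 0.99, 0.006, -0.004]
ft_force: [0.7, 0.1, 0.1]
grip_width: 0.0339
```

Emit:
drive_tool --pt "0 0 0 0 0 0 0.4"

```text
time: 8.55
position: [0.578, 0.1211, 0.0843]
tool_rot: [-0.136, 0.991, 0.005, -0.003]
ft_force: [0.3, 1.0, -0.1]
grip_width: 0.0345
```

```bash
python3 - <<'E'
from h import *
o=robot.get_obs();print(o['q'].round(3),o['position'],o['time'])
m,im,d=cam('wrist');W=world(m,d);np.savez('w7.npz',im=im,d=d,W=W)
mt,it,dt=cam('top');Wt=world(mt,dt);np.savez('t7.npz',im=it,d=dt,W=Wt);print(tilt(Wt,dt))
hsv=cv2.cvtColor(im,cv2.COLOR_BGR2HSV)
blue=((hsv[...,0]>105)&(hsv[...,0]<128)&(hsv[...,1]>150)&(hsv[...,2]>50)).astype(np.uint8)
n,l,s,c=cv2.connectedComponentsWithStats(blue)
for i in range(1,n):
    if s[i,4]>60:
        k=(l==i)&(d>0); P=W[k]; zt=np.percentile(P[:,2],90); T=P[P[:,2]>zt-.006]; print(c[i].round(0),s[i,4],zt.round(4),cv2.minAreaRect(T[:,:2].astype(np.float32)*1000))
# mouth-plane grid projections for tubes: rectified top view of cassette
xs=np.linspace(.065,-.065,391);ys=np.linspace(.05,-.05,301)
G=np.array([[C(x,y,-.008,25) for y in ys] for x in xs]); pt=proj(mt,G).astype(np.float32)
rect=cv2.remap(it,pt[...,0],pt[...,1],cv2.INTER_CUBIC)
for x in (-.056,.056): v=int((.065-x)/.13*390); cv2.line(rect,(0,v),(300,v),(0,255,0),1)
out=np.zeros((391,301+500,3),np.uint8); out[:,:301]=rect; out[:375,301:801]=cv2.resize(im,(500,375)); cv2.imwrite('pics/m7.png',out[:,:800])
E
```

```text
[ 0.012  0.622  1.609  0.012  0.919 -1.839] [0.57802151 0.12109024 0.08432811] 8.55
[(24.63, 91), (25.24, 75)]
[260. 185.] 882 0.0347 ((570.5657348632812, 120.56297302246094), (41.802528381347656, 8.562399864196777), 15.610568046569824)
```

View pics/m7.png

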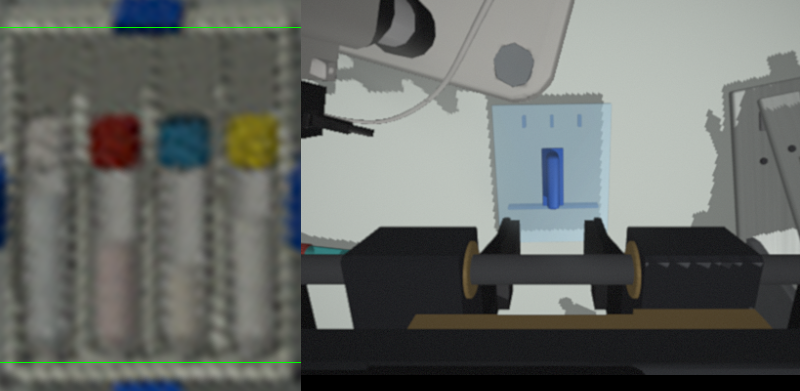

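```bash
python3 - <<'E'
from h import *
plan([tip((.5777,.1230,.0145),toolR(105.9))],.4,n=3)
E
```

```text
[-0.0009, -0.0008, 0.0334, 0.24, -0.12, -0.03, 0.4]
[-0.0008, -0.0007, 0.0334, 0.24, -0.12, -0.03, 0.4]
[-0.0007, -0.0006, 0.0334, 0.24, -0.12, -0.03, 0.4]
--
```

Emit:
drive_tool --pt "-0.0009 -0.0008 0.0334 0.24 -0.12 0 0.4" --pt "-0.0008 -0.0007 0.0334 0.24 -0.12 0 0.4" --pt "-0.0007 -0.0006 0.0284 0.24 -0.12 0 0.4" --pt "0 0 0.005 0 0 0 0.4" --pt "0 0 0 0 0 0 0.4"

```text
time: 9.28
position: [0.5792, 0.1241, -0.0133]
tool_rot: [-0.139, 0.99, -0.0, 0.002]
ft_force: [0.1, 0.8, -0.8]
grip_width: 0.0349
```

Emit:
drive_tool --pt "0 0 0 0 0 0 0" --pt "0 0 0 0 0 0 0" --pt "0 0 0 0 0 0 0" --pt "0 0 0 0 0 0 0" --squeeze 45

```text
time: 9.78
position: [0.5803, 0.1232, -0.013]
tool_rot: [-0.138, 0.99, -0.001, 0.003]
ft_force: [-0.7, 0.4, 4.2]
grip_width: 0.0096
```

Emit:
drive_tool --pt "0 0 -0.03 0 0 0 0" --pt "0 0 -0.05 0 0 0 0" --pt "0 0 -0.05 0 0 0 0" --pt "0 0 -0.04 0 0 0 0" --pt "0 0 0 0 0 0 0"

```text
time: 10.4
position: [0.5817, 0.1234, 0.16]
tool_rot: [-0.138, 0.99, -0.001, 0.006]
ft_force: [0.3, -0.2, -0.8]
grip_width: 0.0096
```

```bash
python3 - <<'E'
from h import *
o=robot.get_obs();print(o['q'].round(3),o['position'],o['time'],o['ft_force'],o['grip_width']);R=Rn.from_quat(o['tool_rot']).as_matrix();print(R.round(3))
m,im,d=cam('wrist');W=world(m,d);np.savez('w8.npz',im=im,d=d,W=W)
hsv=cv2.cvtColor(im,cv2.COLOR_BGR2HSV); T=(W-o['position'])@R
k=(d>0)&(hsv[...,0]>90)&(hsv[...,0]<128)&(hsv[...,1]>30)&(abs(T[...,2]+.0255)<.02)&(abs(T[...,0])<.1)&(abs(T[...,1])<.08)
P=T[k];print(len(P)); 
pl=P[P[:,0]>.03]; c,_,_,_=np.linalg.lstsq(np.c_[pl[:,:2],np.ones(len(pl))],pl[:,2],rcond=None);print('plate z=',c)
print('x max',np.percentile(P[:,0],[98,99.5])); e=pl[(pl[:,0]<.06)];print('y',np.percentile(e[:,1],[.5,2,98,99.5]))
e=pl[pl[:,0]>.06]
print(cv2.minAreaRect(P[:,:2].astype(np.float32)*1000))
for y0 in (-.035,-.02,0,.02,.035):
    q=P[abs(P[:,1]-y0)<.005]; print(y0,np.percentile(q[:,0],[99]))
cv2.imwrite('pics/w8.png',im)
w=[tip(C(0,0,0,0),toolR(SY+90))]
Q=toolR(SY+90,25,SY); off=np.array([.0105,0,-.0215])
def tgt(h,dx=0): return (C(dx,0,h,25)-Q@off,Q)
print(tgt(.1)[0],tgt(.01)[0])
p,R2=plan([tgt(.1)],0,maxa=8,maxd=.05)
E
```

```text
[ 2.200e-02  5.170e-01  1.553e+00 -1.000e-03  1.059e+00 -1.826e+00] [0.58172544 0.12340734 0.16001238] 10.4 [ 0.33126802 -0.20056772 -0.78885461] 0.009601260447739807
[[-0.962 -0.274  0.013]
 [-0.274  0.962 -0.   ]
 [-0.012 -0.004 -1.   ]]
22745
plate z= [ 0.02173058 -0.00291041 -0.02680963]
x max [0.06799512 0.06890921]
y [-0.04657002 -0.0451682   0.04554757  0.04706487]
((9.397857666015625, 0.1529083251953125), (119.19654846191406, 95.3641586303711), 0.06044435128569603)
-0.035 [0.06850066]
-0.02 [0.06847361]
0 [0.06851131]
0.02 [0.06848056]
0.035 [0.06847064]
[0.49582287 0.34048006 0.16511719] [0.52977295 0.35762948 0.08354949]
[0.0043, 0.0464, -0.0016, -0.51, -4.91, -2.14, 0]
[0.0024, 0.0465, -0.0015, -0.51, -4.91, -2.14, 0]
[0.0005, 0.0466, -0.0012, -0.51, -4.91, -2.14, 0]
[-0.0013, 0.0466, -0.0008, -0.51, -4.91, -2.14, 0]
[-0.0031, 0.0465, -0.0002, -0.51, -4.91, -2.14, 0]
--
```

View pics/w8.png

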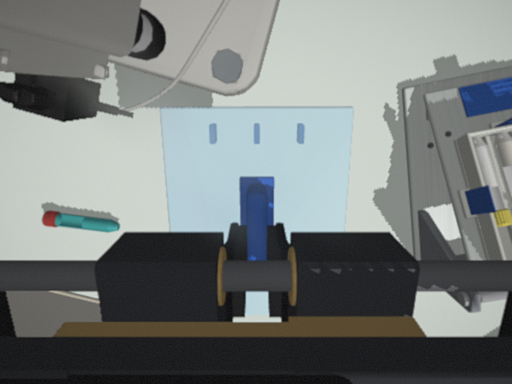

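```bash
cat >> h.py <<'E'
Q=toolR(SY+90,24.3,SY); off=np.array([.0094,0,-.0226])
def tgt(h,dx=0,dy=0): return (C(dx,dy,h,25)-Q@off,Q)
E
python3 - <<'E'
from h import *
p,R2=plan([tgt(.1)],0,n=6)
plan([tgt(.04),tgt(.016)],0,p=p,R=R2,maxd=.03)
E
```

```text
[0.0037, 0.0386, -0.0011, -0.42, -3.97, -1.79, 0]
[0.0024, 0.0387, -0.001, -0.42, -3.97, -1.79, 0]
[0.0011, 0.0388, -0.0008, -0.42, -3.97, -1.79, 0]
[-0.0001, 0.0388, -0.0006, -0.42, -3.97, -1.79, 0]
[-0.0014, 0.0388, -0.0003, -0.42, -3.97, -1.79, 0]
[-0.0026, 0.0387, 0.0002, -0.42, -3.97, -1.79, 0]
--
[-0.0002, -0.0, 0.02, 0.0, 0.0, 0.0, 0]
[-0.0002, -0.0, 0.02, 0.0, 0.0, 0.0, 0]
[-0.0002, -0.0, 0.02, 0.0, 0.0, 0.0, 0]
--
[-0.0003, -0.0, 0.024, -0.0, 0.0, 0.0, 0]
--
```

Emit:
drive_tool --pt "0.0037 0.0386 -0.0011 -0.42 -3.97 -1.79 0" --pt "0.0024 0.0387 -0.001 -0.42 -3.97 -1.79 0" --pt "0.0011 0.0388 -0.0008 -0.42 -3.97 -1.79 0" --pt "0 0.0388 -0.0006 -0.42 -3.97 -1.79 0" --pt "-0.0014 0.0388 -0.0003 -0.42 -3.97 -1.79 0"

```text
time: 11.08
position: [0.5062, 0.3043, 0.1592]
tool_rot: [-0.213, 0.961, 0.041, 0.169]
ft_force: [0.5, 0.0, -0.7]
grip_width: 0.0094
```

Emit:
drive_tool --pt "-0.0026 0.0387 0 -0.42 -3.97 -1.79 0" --pt "0 0 0 0 0 0 0" --pt "0 0 0 0 0 0 0"

```text
time: 11.45
position: [0.4938, 0.3396, 0.1612]
tool_rot: [-0.227, 0.952, 0.049, 0.202]
ft_force: [1.4, 0.2, -1.0]
grip_width: 0.0096
```

```bash
python3 - <<'E'
from h import *
o=robot.get_obs();print(o['q'].round(3),o['position'],o['time'],o['ft_force'],o['grip_width']);R=Rn.from_quat(o['tool_rot']).as_matrix()
print(tgt(.1)[0],Rn.from_matrix(R.T@Q).as_rotvec(degrees=True))
m,im,d=cam('wrist');W=world(m,d);np.savez('w9.npz',im=im,d=d,W=W)
hsv=cv2.cvtColor(im,cv2.COLOR_BGR2HSV); T=(W-o['position'])@R
k=(d>0)&(hsv[...,0]>90)&(hsv[...,0]<128)&(hsv[...,1]>30)&(abs(T[...,2]+.0255)<.02)&(abs(T[...,0])<.1)&(abs(T[...,1])<.08)
P=T[k]; pl=P[(P[:,0]>.035)&(abs(P[:,2]+.026)<.006)]; c=np.linalg.lstsq(np.c_[pl[:,:2],np.ones(len(pl))],pl[:,2],rcond=None)[0];print('plate z=',c)
print(cv2.minAreaRect(pl[:,:2].astype(np.float32)*1000),np.percentile(pl[:,0],99.5))
# front clip seen in wrist?
b=(hsv[...,0]>105)&(hsv[...,0]<128)&(hsv[...,1]>150)&(hsv[...,2]>50)&(d>0)
n,l,s,cc=cv2.connectedComponentsWithStats(b.astype(np.uint8))
for i in range(1,n):
    if s[i,4]>30:
        A=W[l==i]; print(cc[i].round(0),s[i,4],np.median(A,0).round(4),(stand_pts(A,np.ones(len(A))).mean(0)*1000).round(1))
plan([tgt(.04),tgt(.016)],0,maxd=.03)
print('expect clip front', (stand_pts(C(-.062,0,.012,25)[None],np.ones(1))*1000).round(1),'pad',(stand_pts(C(-.093,0,-.021,25)[None],np.ones(1))*1000).round(1))
E
```

```text
[ 0.399  0.406  1.888  0.071  0.431 -1.698] [0.4938496  0.33964933 0.16120651] 11.45 [ 1.41593484  0.22174111 -0.98048173] 0.009613448277863552
[0.49516673 0.34014862 0.16343584] [ 0.09521548 -0.31621806 -0.00243264]
plate z= [-0.0022595  -0.00222587 -0.02540661]
((52.34226989746094, -0.034717559814453125), (95.16765594482422, 34.655975341796875), 89.96377563476562) 0.06924048523177906
[256.  66.] 2526 [0.4504 0.3173 0.0306] [-79.7  -0.2  30.6]
[256. 105.] 55 [0.4615 0.3227 0.0759] [-67.4  -0.3  76. ]
[258. 222.] 1542 [0.4658 0.3256 0.1963] [-62.5   0.6 193.7]
[-0.0012, 0.0002, 0.0293, 0.04, -0.12, -0.02, 0]
[-0.0011, 0.0002, 0.0294, 0.04, -0.12, -0.02, 0]
--
[-0.0003, -0.0, 0.024, -0.0, 0.0, -0.0, 0]
--
expect clip front [[-66.3  -0.   74.2]] pad [[-80.4  -0.   31.2]]
```

```bash
cat >> h.py <<'E'
Q=toolR(SY+90,24.9,SY); off=np.array([.0095,0,-.0214])
E
python3 - <<'E'
from h import *
p,R=plan([tgt(.04)],0,maxd=.03); plan([tgt(.014),tgt(.008)],0,p=p,R=R,maxd=.013)
E
```

```text
[-0.0013, 0.0002, 0.0287, 0.04, -0.42, -0.03, 0]
[-0.0011, 0.0002, 0.0287, 0.04, -0.42, -0.03, 0]
--
[-0.0, 0.0, 0.013, 0.0, -0.0, 0.0, 0]
[-0.0, 0.0, 0.013, 0.0, -0.0, 0.0, 0]
--
[-0.0, -0.0, 0.006, 0.0, -0.0, 0.0, 0]
--
```

Emit:
drive_tool --pt "-0.0013 0.0002 0.0287 0 -0.42 0 0" --pt "-0.0011 0.0002 0.0287 0 -0.42 0 0" --pt "0 0 0.01 0 0 0 0" --pt "0 0 0 0 0 0 0"

```text
time: 12.0
position: [0.5214, 0.3533, 0.1015]
tool_rot: [-0.226, 0.95, 0.051, 0.21]
ft_force: [0.5, 0.3, -0.6]
grip_width: 0.0094
```

```bash
python3 - <<'E'
from h import *
o=robot.get_obs();print(o['q'].round(3),o['position'],o['time'],o['ft_force'],o['grip_width']);R=Rn.from_quat(o['tool_rot']).as_matrix()
print('err tool axes',R.T@(tgt(.014)[0]-o['position']),Rn.from_matrix(R.T@Q).as_rotvec(degrees=True))
m,im,d=cam('wrist');W=world(m,d);np.savez('w10.npz',im=im,d=d,W=W)
hsv=cv2.cvtColor(im,cv2.COLOR_BGR2HSV); T=(W-o['position'])@R
k=(d>0)&(hsv[...,0]>85)&(hsv[...,0]<128)&(hsv[...,1]>20)&(abs(T[...,2]+.0255)<.006)&(T[...,0]>.03)&(T[...,0]<.09)&(abs(T[...,1])<.08)
pl=T[k];print(len(pl),np.linalg.lstsq(np.c_[pl[:,:2],np.ones(len(pl))],pl[:,2],rcond=None)[0],np.percentile(pl[:,0],[97,99.5]))
# plate in mouth coordinates: all plate-ish pts
Qm=toolR(SY+90,25,SY); M=(W-C(0,0,0,25))@np.stack([-Qm[:,0],Qm[:,1],-Qm[:,2]],1)
b=(hsv[...,0]>105)&(hsv[...,0]<128)&(hsv[...,1]>150)&(hsv[...,2]>50)&(d>0)
n,l,s,cc=cv2.connectedComponentsWithStats(b.astype(np.uint8))
for i in range(1,n):
    if s[i,4]>30: A=M[l==i]*1000; print(cc[i].round(0),s[i,4],np.percentile(A,[2,50,98],axis=0).round(1).tolist())
P=M[k]*1000;print('plate mouth',np.percentile(P,[.5,50,99.5],axis=0).round(1))
E
```

```text
[ 0.403  0.543  1.879  0.101  0.287 -1.725] [0.52138549 0.35332536 0.1014774 ] 12.0 [ 0.47510734  0.30932153 -0.60237757] 0.009401813640442546
err tool axes [4.06995272e-05 4.10339745e-05 1.61490020e-02] [ 0.06736134 -0.00461223 -0.08037867]
14401 [ 0.00202092 -0.00275563 -0.02561327] [0.06869762 0.06961878]
[256.  50.] 4559 [[-106.2, -28.4, -23.4], [-92.6, -0.1, -21.8], [-78.8, 27.6, -20.2]]
[257. 102.] 174 [[-62.7, -10.1, 9.9], [-61.6, 0.9, 12.9], [-60.0, 9.6, 15.6]]
[259. 224.] 1382 [[-22.1, -4.3, 35.3], [-5.7, 1.0, 55.6], [11.0, 7.9, 57.0]]
[243. 202.] 87 [[-18.1, -8.2, 34.7], [-11.7, -7.2, 36.1], [-4.3, -6.2, 37.2]]
plate mouth [[-60.  -47.3  32.6]
 [-41.2  -0.7  34.3]
 [-20.6  47.   36.7]]
```

Emit:
drive_tool --pt "0 0 0.01 0 0 0 0" --pt "0 0 0.008 0 0 0 0" --pt "0 0 0.002 0 0 0 0" --pt "0 0 0.001 0 0 0 0" --pt "0 0 0 0 0 0 0"

```text
time: 12.68
position: [0.5289, 0.358, 0.0833]
tool_rot: [-0.226, 0.95, 0.051, 0.21]
ft_force: [0.3, -2.4, -0.5]
grip_width: 0.0096
```

Emit:
drive_tool --pt "0 0 0.002 0 0 0 0" --pt "0 0 0.002 0 0 0 0"

```text
time: 12.92
position: [0.5303, 0.3588, 0.0805]
tool_rot: [-0.226, 0.95, 0.051, 0.211]
ft_force: [-5.5, -6.1, 13.5]
grip_width: 0.0095
```

Emit:
drive_tool --pt "0 0 0.002 0 0 0 0" --pt "0 0 0.002 0 0 0 0"

```text
time: 13.18
position: [0.5318, 0.3596, 0.0769]
tool_rot: [-0.226, 0.95, 0.051, 0.211]
ft_force: [-1.6, -3.5, 2.8]
grip_width: 0.0096
```

Emit:
drive_tool --pt "0 0 0.002 0 0 0 0" --pt "0 0 0.002 0 0 0 0"

```text
time: 13.42
position: [0.5338, 0.3607, 0.0738]
tool_rot: [-0.226, 0.949, 0.051, 0.211]
ft_force: [-10.2, -10.1, 27.9]
grip_width: 0.0097
```

```bash
cat > chk.py <<'E'
from h import *
import sys
o=robot.get_obs();print(o['q'].round(3),o['position'],o['time'],o['ft_force'],o['grip_width']);R=Rn.from_quat(o['tool_rot']).as_matrix()
print('to h=0, tool axes',R.T@(tgt(0)[0]-o['position']))
Qm=toolR(SY+90,25,SY);A=np.stack([-Qm[:,0],Qm[:,1],-Qm[:,2]],1)
for c in sys.argv[1:]:
    m,im,d=cam(c);W=world(m,d);np.savez(f'c_{c}.npz',im=im,d=d,W=W)
    if c=='top':print('tilt',tilt(W,d))
    M=(W-C(0,0,0,25))@A*1000; hsv=cv2.cvtColor(im,cv2.COLOR_BGR2HSV); M[d==0]=1e4
    for nm,x0,x1,y0,y1 in [('front',-57,-47,-40,40),('back',47,57,-40,40),('left',-45,45,37,45),('right',-45,45,-45,-37),('f-l',-57,-30,25,45),('f-r',-57,-30,-45,-25)]:
        k=(M[...,0]>x0)&(M[...,0]<x1)&(M[...,1]>y0)&(M[...,1]<y1)&(abs(M[...,2])<25)
        z=M[k][:,2]
        if len(z)>5: print(c,nm,len(z),'plate top z',np.percentile(z,[10,50,90]).round(1))
E
python3 chk.py wrist top side
```

```text
[ 0.406  0.607  1.863  0.119  0.235 -1.742] [0.53381196 0.36067034 0.07380075] 13.425 [-10.2485386  -10.07877734  27.91933276] 0.009674596352970853
to h=0, tool axes [ 0.00142506 -0.00089154 -0.00102643]
wrist front 3364 plate top z [2.1 2.9 3.8]
wrist back 326 plate top z [2.1 2.8 3.6]
wrist left 1479 plate top z [2.2 3.  3.8]
wrist right 1474 plate top z [2.  2.8 3.6]
wrist f-l 2150 plate top z [2.2 3.  3.8]
wrist f-r 2136 plate top z [2.  2.8 3.7]
tilt [(25.58, 55), (26.1, 30)]
top back 136 plate top z [-0.2  1.8  4. ]
top left 29 plate top z [0.1 1.4 3.7]
top right 48 plate top z [-0.1  2.2  3.8]
side back 46 plate top z [0.6 1.7 3.4]
side left 18 plate top z [-0.7  1.6  3.6]
side right 55 plate top z [-23.2   0.8   3. ]
side f-l 17 plate top z [-0.3  1.3  3.1]
side f-r 11 plate top z [-22.7  -8.1   3.1]
```

Emit:
drive_tool --pt "0 0 -0.001 0 0 0 0" --pt "0 0 0 0 0 0 0.3" --pt "0 0 0 0 0 0 0.3" --pt "0 0 0 0 0 0 0.3" --pt "0 0 -0.01 0 0 0 0.3"

```text
time: 14.2
position: [0.5287, 0.3582, 0.0815]
tool_rot: [-0.226, 0.95, 0.051, 0.209]
ft_force: [0.3, -0.1, 0.4]
grip_width: 0.0259
```

Emit:
drive_tool --pt "0 0 -0.025 0 0 0 0.66" --pt "0.003 0 0 0 0 0 0.66" --pt "0.003 0 0 0 0 0 0.66" --pt "0 0 0 0 0 0 0.66"

```text
time: 14.7
position: [0.5143, 0.3508, 0.1015]
tool_rot: [-0.226, 0.95, 0.051, 0.209]
ft_force: [0.0, 0.4, -0.6]
grip_width: 0.0548
```

```bash
python3 chk.py wrist; python3 - <<'E'
from h import *
Q=toolR(SY+90,25,SY)
p,R=plan([tip(C(0,0,.012,25),Q),tip(C(0,0,.004,25),Q)],.66,maxd=.02)
E
```

```text
[ 0.403  0.537  1.896  0.106  0.277 -1.731] [0.51431185 0.35077185 0.10147799] 14.7 [ 0.00230195  0.37176386 -0.56009522] 0.05479573732808538
to h=0, tool axes [-0.00676609 -0.00090723  0.03328848]
wrist front 2223 plate top z [2.2 3.  3.9]
wrist left 1040 plate top z [2.3 3.1 3.9]
wrist right 1025 plate top z [2.1 2.9 3.7]
wrist f-l 1443 plate top z [2.2 3.1 3.9]
wrist f-r 1445 plate top z [2.1 2.9 3.7]
[0.0015, -0.0004, 0.0147, 0.05, -0.05, -0.01, 0.66]
[0.0015, -0.0004, 0.0147, 0.05, -0.05, -0.01, 0.66]
--
[-0.0, -0.0, 0.008, -0.0, -0.0, -0.0, 0.66]
--
```

Emit:
drive_tool --pt "0.0015 -0.0004 0.0147 0 0 0 0.66" --pt "0.0015 -0.0004 0.0147 0 0 0 0.66" --pt "0 0 0.008 0 0 0 0.66" --pt "0 0 0.001 0 0 0 0.66" --pt "0 0 0 0 0 0 0.66"

```text
time: 15.38
position: [0.5273, 0.3565, 0.0661]
tool_rot: [-0.226, 0.95, 0.051, 0.21]
ft_force: [-0.2, 0.9, -0.2]
grip_width: 0.0573
```

Emit:
drive_tool --pt "0 0 0.001 0 0 0 0.66" --pt "0 0 0.001 0 0 0 0.66"

```text
time: 15.62
position: [0.5282, 0.3569, 0.0649]
tool_rot: [-0.226, 0.95, 0.051, 0.211]
ft_force: [0.7, 0.2, 0.0]
grip_width: 0.0573
```

Emit:
drive_tool --pt "0 0 0.0015 0 0 0 0.66" --pt "0 0 0.0015 0 0 0 0.66"

```text
time: 15.88
position: [0.5285, 0.3572, 0.0644]
tool_rot: [-0.226, 0.949, 0.051, 0.211]
ft_force: [-13.3, -10.0, 30.8]
grip_width: 0.0572
```

Emit:
drive_tool --pt "0 0 0.001 0 0 0 0.66" --pt "0 0 0.001 0 0 0 0.66"

```text
time: 16.12
position: [0.5285, 0.3572, 0.0643]
tool_rot: [-0.226, 0.949, 0.051, 0.212]
ft_force: [-18.3, -13.4, 40.7]
grip_width: 0.0573
```

Emit:
drive_tool --pt "0 0 -0.01 0 0 0 0.66" --pt "-0.042 0 0 0 0 0 0.66" --pt "0 0 0 0 0 0 0.66" --pt "0 0 0.006 0 0 0 0.66" --pt "0 0 0.0015 0 0 0 0.66"

```text
time: 16.75
position: [0.562, 0.3741, 0.0819]
tool_rot: [-0.226, 0.95, 0.051, 0.211]
ft_force: [-13.0, -9.2, 29.8]
grip_width: 0.0573
```

Emit:
drive_tool --pt "0 0 0.001 0 0 0 0.66" --pt "0 0 0 0 0 0 0.66"

```text
time: 17.0
position: [0.562, 0.3741, 0.0819]
tool_rot: [-0.226, 0.95, 0.051, 0.211]
ft_force: [-12.2, -7.4, 26.4]
grip_width: 0.0577
```

Emit:
drive_tool --pt "0 0 -0.01 0 0 0 0.66" --pt "0.041 0 0 0 0 0 0.66" --pt "0.041 0 0 0 0 0 0.66" --pt "0 0 0.007 0 0 0 0.66" --pt "0 0 0.0015 0 0 0 0.66"

```text
time: 17.62
position: [0.4888, 0.3382, 0.0438]
tool_rot: [-0.227, 0.951, 0.051, 0.204]
ft_force: [-18.9, -14.8, 29.9]
grip_width: 0.0575
```

Emit:
drive_tool --pt "0 0 0.001 0 0 0 0.66" --pt "0 0 0 0 0 0 0.66"

```text
time: 17.88
position: [0.4889, 0.3382, 0.0438]
tool_rot: [-0.227, 0.951, 0.051, 0.204]
ft_force: [-18.4, -13.1, 25.5]
grip_width: 0.0574
```

Emit:
drive_tool --pt "0 0 -0.02 0 0 0 0.66" --pt "0 0 -0.05 0 0 0 0.66" --pt "0 0 -0.05 0 0 0 0.66" --pt "0 0 -0.04 0 0 0 0.66" --pt "0 0 0 0 0 0 0.66"

```text
time: 18.5
position: [0.4376, 0.3109, 0.1926]
tool_rot: [-0.226, 0.949, 0.051, 0.213]
ft_force: [0.6, 0.2, 0.1]
grip_width: 0.0574
```

```bash
python3 chk.py wrist top side; python3 - <<'E'
from h import *
a=np.load('c_top.npz')['im'][150:260,170:280]; m=robot.camera_model('side'); p=proj(m,S0+[0,0,.08]).astype(int); b=np.load('c_side.npz')['im'][p[1]-55:p[1]+55,p[0]-55:p[0]+55]
w=np.load('c_wrist.npz')['im']
cv2.imwrite('pics/fin.png',np.hstack([cv2.resize(a,(400,400),interpolation=cv2.INTER_CUBIC),cv2.resize(w[0:300,100:400],(400,400))]))
Qm=toolR(SY+90,25,SY);A=np.stack([-Qm[:,0],Qm[:,1],-Qm[:,2]],1)
for c in ('wrist','top','side'):
    z=np.load(f'c_{c}.npz');im,d,W=z['im'],z['d'],z['W'];hsv=cv2.cvtColor(im,cv2.COLOR_BGR2HSV);M=(W-C(0,0,0,25))@A*1000
    bl=(hsv[...,0]>105)&(hsv[...,0]<128)&(hsv[...,1]>130)&(hsv[...,2]>50)&(d>0)&(np.abs(M)<70).all(-1)
    n,l,s,cc=cv2.connectedComponentsWithStats(bl.astype(np.uint8))
    for i in range(1,n):
        if s[i,4]>8: print(c,cc[i].round(0),s[i,4],np.percentile(M[l==i],[5,50,95],axis=0).round(1).tolist())
E
```

```text
[ 0.386  0.271  2.014  0.089  0.418 -1.726] [0.43762029 0.31090277 0.19261383] 18.5 [0.56671308 0.21177571 0.14382354] 0.0573818124177281
to h=0, tool axes [-4.57084404e-02 -4.47300384e-05  1.52671140e-01]
wrist front 829 plate top z [2.  2.9 3.8]
wrist back 632 plate top z [2.1 2.9 3.9]
wrist left 658 plate top z [2.2 3.1 3.9]
wrist right 653 plate top z [2.  2.9 3.7]
wrist f-l 546 plate top z [2.1 3.  4. ]
wrist f-r 541 plate top z [1.8 2.8 3.7]
tilt [(25.34, 94), (25.28, 74)]
top front 116 plate top z [0.2 2.2 3.9]
top back 132 plate top z [-0.3  2.   4.3]
top left 114 plate top z [0.4 2.3 4. ]
top right 113 plate top z [-0.1  2.   3.9]
top f-l 82 plate top z [0.1 2.2 4.6]
top f-r 80 plate top z [0.  2.2 3.6]
side back 52 plate top z [-0.6  1.7  3.6]
side left 40 plate top z [0.1 1.9 4.9]
side right 45 plate top z [-18.    0.4   2.9]
side f-l 16 plate top z [-0.1  1.5  3.7]
side f-r 12 plate top z [-11.7  -0.2   2.5]
wrist [256. 148.] 177 [[-63.8, -9.1, -5.4], [-63.1, 0.5, 9.1], [-58.7, 8.9, 15.2]]
wrist [258. 210.] 724 [[-22.7, -6.5, 4.1], [-4.0, 0.9, 23.2], [18.1, 8.5, 25.6]]
wr
[... 181 characters left out ...]
[[59.7, -8.9, -13.0], [63.4, -0.2, 3.2], [64.3, 9.3, 13.2]]
top [238. 199.] 21 [[-10.2, -50.9, 4.5], [1.9, -48.7, 12.2], [10.8, -46.5, 14.0]]
top [220. 208.] 124 [[-20.4, -5.8, 2.6], [2.9, -0.1, 21.4], [20.9, 8.3, 26.1]]
top [202. 216.] 19 [[-9.3, 47.5, 3.4], [-0.1, 49.3, 8.1], [10.1, 51.3, 12.0]]
top [230. 229.] 34 [[-64.3, -8.6, 4.0], [-61.1, 0.2, 9.6], [-58.1, 10.4, 14.5]]
side [269. 172.] 12 [[59.4, -13.3, 0.4], [60.6, -8.0, 8.5], [61.8, 1.9, 15.4]]
side [244. 176.] 25 [[-9.5, 42.8, 4.2], [-1.1, 48.7, 7.9], [7.2, 52.5, 12.7]]
side [250. 182.] 114 [[-21.5, -8.3, 3.4], [-0.6, -4.0, 14.4], [19.3, 1.7, 24.3]]
side [259. 193.] 70 [[-9.8, -56.0, -17.5], [-0.5, -52.3, -2.5], [8.7, -49.0, 12.2]]
```

View pics/fin.png

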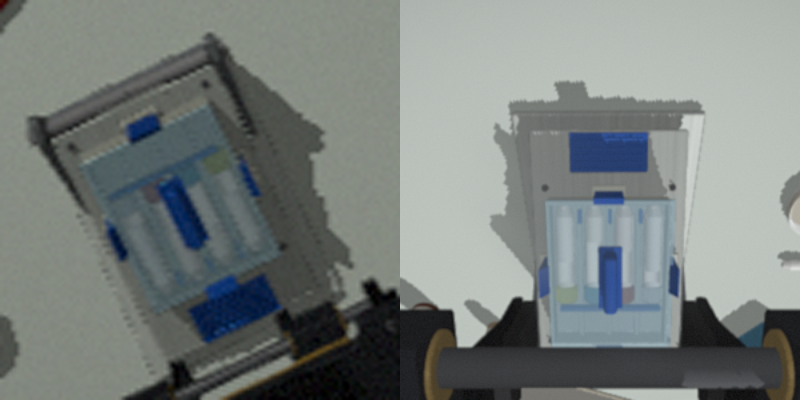

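```bash
python3 -c "
from rig import robot
print(robot.hand_in())"
```

```text
the job is handed in; nothing more can be done
None
```

The cassette is tilted onto its stop with all four tubes in a row at the front wall. The cover is pressed home flat, and I handed the job in at about 18.7 s of the 58 s allowed.

**What went differently:** The first press only reached about 16°. The real fingertips turned out to be roughly 30 mm short of the reported TCP, although the description says the TCP lies at the very end of the fingers. I corrected for that and pressed again with a steeper tool. That brought the cassette onto the stop, and the wrist force rose to about 13 N. I then laid the cover rib side to the hinge and pressed it down by its grip bar. Finally I pressed again across the middle, back and front with both fingers, at about 30–47 N. The highest press, about 47 N, was with the fingertips only.

**Last checks:**
- **Tilt:** 25.3°, measured from the top camera.
- **Tubes:** the caps were in one row at the expected place before covering, and the row was still visible through the cover afterwards.
- **Cover height:** the wrist camera put the top of the plate at 2.9–3.1 mm on all four edges. The nominal value is 4 mm, and the fixed offset is within the calibration error. The top camera read lower, about 2.0–2.3 mm, also the same on every edge. The side camera was partly blocked and too coarse to use.
- **Clips:** front, left and right stood upright over the edges in the wrist and top views. The back clip showed only in the coarser top and side views and also looked upright. I did not measure the bend angles directly.
- **Bystanders and arm:** I did not re-measure the bystanders, but the arm never went near them. The arm was clear of everything, with the wrist force near zero.

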